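Crack a vial's cap in ratchet tongs and set it on the hotplate

ROBOT

A 6-joint arm with a two-finger parallel gripper is mounted at the origin on the work surface. World frame = base frame: x ahead of the robot, y to its left, z up, the work surface at z = 0. Lengths are in mm, angles in rad, forces in N, time in s.
With the tool pointing down it reaches from about 325 to 775 mm from the base axis. Payload 5.5 kg.
Tool frame: the origin (TCP) lies midway between the tips of the shut fingers; the grasp point (between the pads) lies 19 mm behind it (arm.pinch_z is the distance from the TCP to the grasp point, in mm); y points along the fingers, z is the direction in which the jaws open and shut, and the axes are right-handed (so a half turn about y gives the same grasp; the last joint's range is limited). The gripper opens to 85 mm and grips with 20 to 120 N. Pads are 22 mm wide; open, the fingers measure 114 mm over their backs; the gripper's body (76 mm by 85 mm) begins 54 mm behind the grasp point. The pads swing forward as they close: fully open they stand 13 mm farther back than shut.
Start: joints at [1.156, 0.091, 1.231, -0, 1.82, -0.057], TCP at [210.134, 562.014, 231.275] pointing down, gripper open.
Joint ranges: [-2.87, 2.87], [-0.86, 2.18], [0.17, 2.46], [-1.51, 4.65], [0.06, 2.69], [-2.65, 2.65]. Speed limits (rad/s): [2.57, 2.57, 3.01, 3.14, 3.14, 3.14].

INTERFACE

Orientations are given as a rotation vector (axis times angle).
In Python, from rig import arm gives the robot as it stands.
- The arm moves only by the tool carry_out, never from a script. Its argument "deltas" is a list of rows, each a list of 7 numbers: the shift along the world's x, y, z in cm, then the turn, a rotation vector about the world's x, y, z in rad, then the finger opening in cm, from 0 to 8.54. In form: [[tx, ty, tz, wx, wy, wz, fingers], ...]. A call has 1 to 12 rows; each row shifts and turns the pose as measured when the row begins; what a row does not reach is not made up. A row lasts 1/8 s, in which the tool goes at most 62.5 mm and 10.7 degrees, less where a joint would pass 70% of its speed; a pose out of reach is approached as far as the arm can. A call with a gripper value outside its range is refused whole. The fingers move at their own pace and stop on an object; "newtons" is the grip in N (left out, the last holds). Time passes only in rows, so rows that do not move let the fingers close. It gives the time, the measured TCP pose, the force and the opening at its end, in the units of the state.
- arm.observe(): the state, without advancing time (a new reading comes with each control period).
- arm.capture(name): name is "scene" or "side" or "wrist"; returns a dict with "pixels" (420x560x3 uint8, blue, green, red), "range_z" (420x560 float32, mm along the optical axis (not along the pixel's ray), 0 where there is no reading), "camera_matrix" (3x3 intrinsics, pixels), "cam_to_world" (4x4, takes a point from camera to world coordinates). Camera axes: x right, y up, looking along -z (the intrinsics and any distortion apply to the point x, -y, -z); pixel columns grow to the right and rows downward; lengths in mm; the calibration is good to about 2 mm. The wrist camera is an equidistant fisheye: a pixel r from the principal point sees the ray r / f radians off the axis. A picture is of the moment at which its call begins.
- arm.job_done(): hands the job in, once; it reports no verdict.
Trained networks look in a picture, given as the dict that the camera call returned (one of the last four; its "shot" number tells which), for a name from the list of things; names that differ only in an ending like _2 or _b are one class to them, and where a whole thing is asked for, a point or a joint stands for the part that bears it (a point fixed in the world has none). Each returns a list of dicts, best first, with "confidence" (0 to 1); they miss things now and then, are a little off and sometimes report something else, mostly with a low value. They report only what shows in the picture. A call takes as long as a camera call. They do not tell look-alikes from the thing itself.
- arm.masks_of(picture, target): "mask" (420x560 bool, what is visible of it).
- arm.tip_of(picture, target): "at" ([x, y, z] in mm, in the coordinates of the camera as it stood for that picture, good to about 4 mm: a listed point, or the origin of a listed thing).
The state is a dict: "time_s": time; "joint_pos": joint angles; "qd": joint speeds; "joint_torque": joint torques, N m; "eef_pos": TCP position; "ee_rot": TCP orientation; "contact_force": force on the tool from outside, world axes, zero at the start; "torque": the same for the moment, N m; "grip_width": opening from 0.0 (shut) to 1.0 (fully open).
Only numpy, scipy, OpenCV 4.12 (cv2) and the standard library are available. Lean on these libraries where they do the work, as an engineer would, in place of code of your own. Each camera call takes 0.05 s, during which the arm holds its last target.

TASK

Get the tall capped vial ready for heating: stand it on the bench between the open jaws of the tongs on the stand, close the tongs' handles until the ratchet holds the vial by itself, then back the cap off about a quarter turn anticlockwise so that it can vent. Press the tongs' free handle down to release the ratchet so that the tongs swing fully open again, then stand the vial upright in the middle of the hotplate's round plate and let go. Do not tip the vial, and leave the other things on the bench where they are.

Things in the scene. Friction and masses are not known exactly. Their poses are not given: they have to be found in the camera images.
- vial: The only tall one of three amber glass vials with black ribbed caps (the others are 61 mm high). 28 mm in diameter, 98 mm high with its cap, 65 to 105 g, standing. Origin at the centre of its underside, z up. The glass body reaches up to 70 mm, then a thin neck; the cap fills 78 to 98 mm. It can be carried by the cap.
- vial_cap (a joint): Angle of the tall vial's ribbed screw cap (29 mm in diameter, 20 mm high) on the vial, rad: 0 is tight; it grows as the cap is turned anticlockwise seen from above, and stays where it is left; a quarter turn is 1.57, the stop is at 2.6. It takes 0.05 N m, so an unclamped vial tends to spin along. The cap does not rise.
- tongs: Steel scissor tongs, 225 mm long, lying level 22 mm over the bench, on a stand (rod 12 mm thick, 280 mm high at (25, -165) mm, base plate 200 x 120 x 10 mm), fixed. Origin on the bench under the pivot; x points from pivot to jaws (rings at -115 mm, towards the robot), y left of that, z up. The fixed half has its jaw at -y and its handle at +y; the other half swings.
- grip (a joint): Closing angle of the tongs, rad: 0 fully open, held by a light spring; grows as the free handle is pushed towards the fixed one (+y of the tongs). The jaws touch the vial at 0.19; on it the ratchet rests at 0.24, 0.30 and 0.35 (any will do, the second holds well) once pushed 0.02 past; stop 0.385. Force at the free shank: 2 N to move, 5 to 9 N to pass a tooth. A 20 N pull outwards cannot undo it.
- free_handle (a joint): Downward bend of the springy free handle about its root 15 mm behind the pivot, rad: 0 level, stop 0.12 (free shank 10 mm down). From about 0.03 on (3 mm, 6 N; 10 N at the stop) the teeth are clear. Friction of whatever presses it may keep it from swinging out, and if it comes up too soon the teeth catch again: while it is down, draw it some 20 mm outwards (-y of the tongs).
- moving_jaw: The swinging jaw of the tongs, on their +y side. Origin at the tongs' pivot, on the bench.
- free_shank (a point): Middle of the free handle's shank just ahead of its finger ring, 99 mm from the pivot, at (-95, -27) mm in the tongs' frame when the jaws just touch the vial: where to push it closed and press it down. Shank 9 mm wide, 18.5 to 25.5 mm over the bench. Its ring, 28 mm over all, is centred 21 mm behind this point and sticks out some 18 mm on the outer side: come down 45 mm outside before pushing.
- fixed_shank (a point): Middle of the fixed handle's shank just ahead of its finger ring, opposite the free shank, at (-90, 17) mm in the tongs' frame; 8 mm wide, 7 mm high, 22 mm over the bench. With the tongs open the two shanks measure about 70 mm over all there; locked on the vial they are about 33 mm apart, centre to centre.
- jaw_seat (a point): Point on the bench midway between the open jaws, at (80, 5) mm in the tongs' frame: where the vial's underside is to stand. The jaws are V-shaped and rubber-lined, 14 to 30 mm over the bench, with about 14 mm to spare in all across a 28 mm vial when open. Closing, they slide the vial some 5 mm towards the fixed jaw (-y).
- hotplate: Grey hotplate stirrer, 255 x 164 mm, fixed to the bench, knobs facing the robot. Origin on the bench under the middle of its round plate, z up.
- plate_top (a point): Centre of the top face of the hotplate's round white plate, 135 mm in diameter, 100 mm over the bench.
- short_vial_a: Bystander: short vial, 28 mm in diameter, 61 mm high. Origin at its underside.
- short_vial_b: Bystander: another short vial of the same kind.
- spare_cap: Bystander: black cap lying on the bench, 24 mm in diameter, 13 mm high.
- tip_box: Bystander: clear and yellow pipette tip box, 86 x 123 x 65 mm.
- beaker: Bystander: glass beaker, 68 mm in diameter, 92 mm high.
Not all that is in view belongs to the job. Leave any blue, pink or purple look-alike of the vial alone.

How it is judged (in metres and radians):
On the way, in this order (a step that is already met when the one before it is completed fails the run):
1. the tall vial stands upright on the bench between the open jaws of the tongs, let go (horizontal distance between vial and jaw_seat below 0.014 m and height (world z) of vial below 0.008 m and angle between vial's own z axis and vertical below 0.1 rad and contact force between the fingers and vial below 0.3 N and value of joint grip below 0.2 rad), for 0.2 s.
2. the ratchet holds the tongs shut on the vial with no hand on them (value of joint grip above 0.215 rad and contact force between vial and moving_jaw above 1 N and contact force between the fingers and tongs below 0.3 N and angle between vial's own z axis and vertical below 0.1 rad), for 0.2 s.
3. the cap is backed off about a quarter turn while the tongs hold the vial (value of joint vial_cap between 1 and 2.2 rad and value of joint grip above 0.215 rad and horizontal distance between vial and jaw_seat below 0.02 m), for 0.2 s.
4. the free handle is pressed down, off the ratchet teeth, while the vial stands in the jaws (value of joint free_handle above 0.03 rad and horizontal distance between vial and jaw_seat below 0.025 m), for 0.05 s.
5. the ratchet is released and the tongs have swung open, with the vial still standing between them (value of joint grip below 0.06 rad and horizontal distance between vial and jaw_seat below 0.025 m and height (world z) of vial below 0.008 m and angle between vial's own z axis and vertical below 0.1 rad), for 0.2 s.
At the end, for the whole second after the job is handed in: The tall vial stands upright (within 5 degrees) and still on the hotplate's round plate, within 30 mm of its middle, with its cap backed off between 1.0 and 2.2 rad (about a quarter turn), and the tongs stand open (closing angle under 0.06 rad) (horizontal distance between vial and plate_top below 0.03 m and height (world z) of vial between 0.095 and 0.106 m and angle between vial's own z axis and vertical below 0.08 rad and linear speed of vial below 0.02 m/s and value of joint vial_cap between 1 and 2.2 rad and value of joint grip below 0.06 rad); the robot touches nothing.
It fails at once if the tall vial is tipped over (more than 35 degrees) (angle between vial's own z axis and vertical above 0.6 rad).
It fails at once if another thing on the bench is pushed away by more than 30 mm (distance of any of short_vial_a, short_vial_b, spare_cap, tip_box, beaker from where it was at the start of the episode above 0.03 m).
It also fails if it takes over 72 s, if anything falls off the work surface, if the arm or the gripper's body presses on something with over 40 N, if the wrist force passes 120 N, or if a joint passes its speed limit or range.

## Working session

There is one attempt and no reset: what is moved stays moved. The work goes in short steps, Python scripts to look and compute and a tool call to move; the robot and the scene stay as the last step left them, time stands still between calls to the robot, and variables do not carry over. Pictures are saved under pics/ and viewed, and the job is handed in when it is done.

Besides the shell and the picture viewer there is one more tool, called by a JSON object that holds its "fn" and its "kwargs", one argument or row to a line. carry_out: Moves the arm, as the interface text tells. Its arguments: {"type":"object","properties":{"deltas":{"type":"array"},"newtons":{"type":"number"}},"required":["deltas"]}

```bash
ls; mkdir -p pics; cat > h.py <<'E'
import numpy as np, cv2
from rig import arm
def save(p,n): cv2.imwrite('pics/'+n,p['pixels'])
def w(p,pt):
    return (np.array(p['cam_to_world'])@np.r_[pt,1])[:3]
def px(p,u,v):
    K=np.array(p['camera_matrix']);z=p['range_z'][int(v),int(u)]
    return w(p,[(u-K[0,2])/K[0,0]*z,-(v-K[1,2])/K[1,1]*z,-z])
def cloud(p,mask):
    K=np.array(p['camera_matrix']);v,u=np.nonzero(mask&(p['range_z']>0));z=p['range_z'][v,u]
    P=np.c_[(u-K[0,2])/K[0,0]*z,-(v-K[1,2])/K[1,1]*z,-z,np.ones(len(z))]
    return (P@np.array(p['cam_to_world']).T)[:,:3]
E
python3 - <<'E'
from h import *
print(arm.observe())
print(arm.pinch_z)
for n in ['scene','side']:
    p=arm.capture(n);save(p,n+'0.png');print(n,np.round(p['camera_matrix'],1),np.round(p['cam_to_world'],3), [k for k in p])
    for t in ['vial','tongs','jaw_seat','free_shank','fixed_shank','moving_jaw','hotplate','plate_top','short_vial_a','spare_cap','tip_box','beaker']:
        print(t,[(np.round(w(p,d['at']),0).tolist(),round(d['confidence'],2)) for d in arm.tip_of(p,t)])
E
```

```text
pics
{'time_s': 0.0, 'joint_pos': array([ 1.15627858e+00,  9.18686747e-02,  1.23190763e+00,  9.23347116e-06,
        1.81981522e+00, -5.66793116e-02]), 'qd': array([-9.82587258e-05,  3.60293767e-04, -5.08891973e-04,  1.17832866e-03,
       -2.86115738e-04, -1.17520741e-03]), 'joint_torque': array([-1.99850465e-04, -4.58740103e+01, -4.18018627e+01, -1.54889290e-04,
        1.19873902e-02,  1.08907724e-05]), 'eef_pos': array([210.01897339, 561.72926448, 230.13272782]), 'ee_rot': array([-1.55444514,  0.28122248, -0.28047243]), 'contact_force': array([ 0.26543669, -0.80278283, -1.06266554]), 'torque': array([0.00452698, 0.05653024, 0.02423672]), 'grip_width': 0.9985102079843196}
18.700000000000003
scene [[413.5   0.  284. ]
 [  0.  413.5 205.8]
 [  0.    0.    1. ]] [[ 5.990000e-01 -5.770000e-01  5.550000e-01  1.174296e+03]
 [ 8.010000e-01  4.460000e-01 -3.990000e-01 -3.491660e+02]
 [-1.700000e-02  6.840000e-01  7.300000e-01  8.082700e+02]
 [ 0.000000e+00  0.000000e+00  0.000000e+00  1.000000e+00]] ['pixels', 'range_z', 'camera_matrix', 'cam_to_world', 'shot']
vial [([567.0, 156.0, -2.0]
[... 1074 characters left out ...]
 ([570.0, 150.0, 0.0], 0.77), ([656.0, 60.0, 1.0], 0.72), ([582.0, 74.0, -2.0], 0.6)]
tongs [([532.0, -173.0, 2.0], 0.67)]
jaw_seat [([612.0, -183.0, 2.0], 0.56), ([478.0, 95.0, -0.0], 0.3)]
free_shank [([442.0, -208.0, 26.0], 0.73), ([584.0, 75.0, -1.0], 0.27)]
fixed_shank [([445.0, -146.0, 26.0], 0.92)]
moving_jaw [([539.0, -5.0, 5.0], 0.57), ([441.0, -207.0, 25.0], 0.52), ([583.0, 77.0, -1.0], 0.42)]
hotplate [([580.0, 347.0, 1.0], 0.81), ([449.0, -148.0, 21.0], 0.42)]
plate_top [([579.0, 346.0, 99.0], 0.59)]
short_vial_a [([479.0, 95.0, -3.0], 0.86), ([440.0, -2.0, 2.0], 0.74)]
spare_cap [([536.0, -7.0, 4.0], 0.55)]
tip_box [([770.0, 97.0, 1.0], 0.8)]
beaker [([821.0, -71.0, 2.0], 0.59)]
```

View pics/scene0.png

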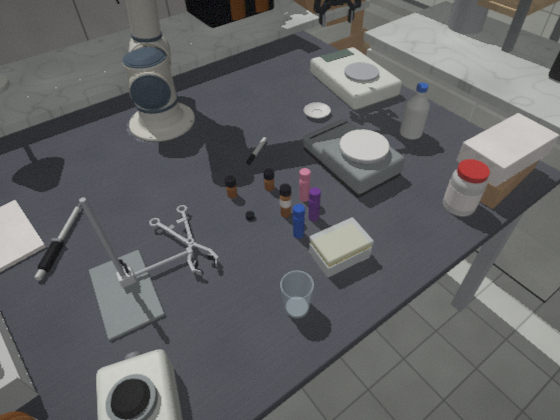

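View pics/side0.png

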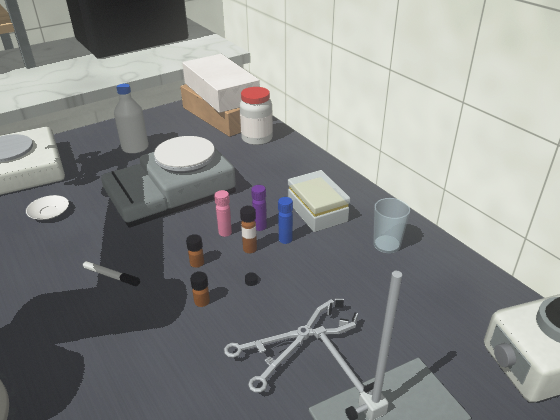

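```bash
python3 - <<'E'
from h import *
P={n:arm.capture(n) for n in ['scene','side']}
a=cv2.resize(P['scene']['pixels'][160:260,210:350],None,fx=4,fy=4,interpolation=cv2.INTER_CUBIC)
b=cv2.resize(P['side']['pixels'][280:400,215:375],None,fx=4,fy=4,interpolation=cv2.INTER_CUBIC)
cv2.imwrite('pics/cropv.png',a);cv2.imwrite('pics/cropt.png',b)
for n,uvs in [('scene',[(285,188),(286,186),(299,208),(304,173),(315,193)]),('side',[(248,212),(248,214),(286,201),(222,196),(258,190)])]:
    for u,v in uvs: print(n,u,v,np.round(px(P[n],u,v)))
for n,p in P.items():
  for t in ['vial','tongs','plate_top']:
    for d in arm.masks_of(p,t):
        c=cloud(p,d['mask']); 
        if len(c): print(n,t,round(d['confidence'],2),d['mask'].sum(),np.round(np.argwhere(d['mask']).mean(0)[::-1]),np.round(np.median(c,0)),np.round(np.percentile(c,[2,98],axis=0)).tolist(), np.median(p['pixels'][d['mask']],0))
        if t=='vial' and len(c):
            top=c[(c[:,2]>93)]; print('  top',len(top),np.round((top.min(0)+top.max(0))/2,1) if len(top) else '')
E
```

```text
scene 285 188 [586.  78.  96.]
scene 286 186 [584.  82.  99.]
scene 299 208 [662.  62.  99.]
scene 304 173 [573. 148.  98.]
scene 315 193 [646. 124.  99.]
side 248 212 [581.  70.  96.]
side 248 214 [577.  64.  97.]
side 286 201 [658.  56.  99.]
side 222 196 [564. 140. 100.]
side 258 190 [634. 120.  98.]
scene vial 0.67 384 [299. 220.] [668.  58.  64.] [[649.0, 50.0, 4.0], [674.0, 75.0, 100.0]] [99. 56. 40.]
  top 94 [660.2  63.1  98. ]
scene vial 0.61 361 [314. 203.] [647. 122.  64.] [[629.0, 115.0, 4.0], [654.0, 139.0, 100.0]] [84. 46. 67.]
  top 91 [640.  128.3  97.3]
scene vial 0.59 364 [286. 200.] [593.  74.  62.] [[575.0, 66.0, 2.0], [599.0, 92.0, 100.0]] [44.  57.5 79. ]
  top 83 [585.7  80.2  97.1]
scene vial 0.43 187 [269. 179.] [486.  98.  40.] [[472.0, 89.0, 6.0], [493.0, 113.0, 63.0]] [38. 48. 68.]
  top 0 
scene tongs 0.83 6249 [136. 277.] [ 552. -336.   11.] [[412.0, -411.0, -1.0], [654.0, -144.0, 245.0]] [140. 139. 134.]
scene tongs 0.74 293 [186. 239.] [ 511. -182.   26.] [[416.0, -219.0, 0.0], [624.0, -143.0, 31.0]] [159. 156. 154.]
scene plate_top 0.56 4836 [355. 156
[... 169 characters left out ...]
 [ 57.  76. 105.]
  top 125 [581.7  74.9  97.5]
side vial 0.76 625 [285. 219.] [651.  50.  60.] [[644.0, 44.0, 4.0], [668.0, 68.0, 100.0]] [144.  82.  59.]
  top 119 [655.4  58.9  97.5]
side vial 0.67 523 [260. 206.] [633. 115.  64.] [[624.0, 109.0, 4.0], [648.0, 132.0, 100.0]] [118.  63.  94.]
  top 109 [636.1 123.3  97.1]
side vial 0.63 636 [223. 213.] [563. 140.  59.] [[554.0, 135.0, 1.0], [580.0, 161.0, 100.0]] [128.  109.5 171. ]
  top 118 [566.8 150.1  96.9]
side tongs 0.7 9555 [367. 374.] [ 545. -331.   13.] [[421.0, -406.0, 1.0], [649.0, -144.0, 261.0]] [144. 146. 138.]
side plate_top 0.66 7599 [170. 180.] [525. 293.  56.] [[406.0, 261.0, 7.0], [653.0, 416.0, 102.0]] [101. 101.  97.]
```

View pics/cropv.png

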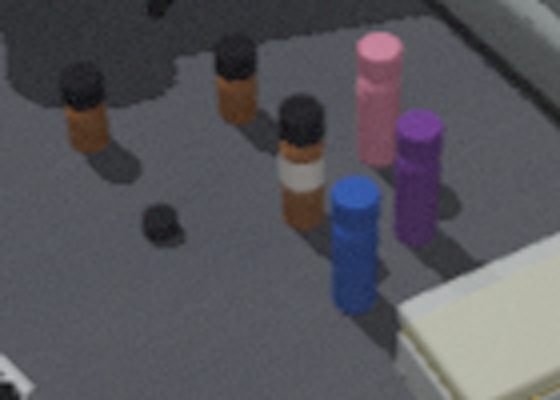

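View pics/cropt.png

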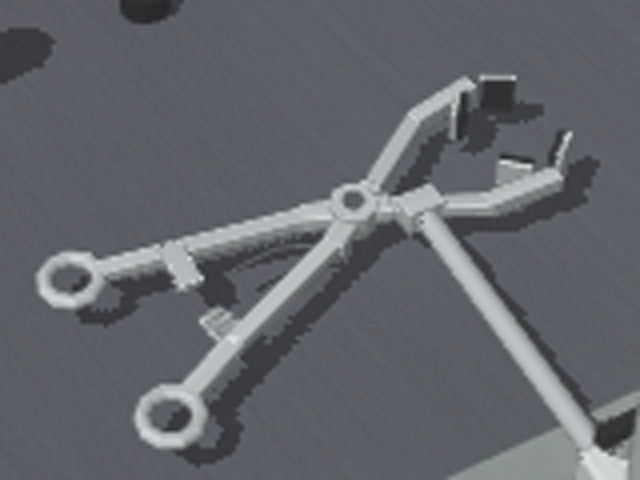

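```bash
cat > fit.py <<'E'
from h import *
def fit(A,B):
    A=np.array(A,float);B=np.array(B,float)[:,:2];a=A-A.mean(0);b=B-B.mean(0)
    th=np.arctan2((a[:,0]*b[:,1]-a[:,1]*b[:,0]).sum(),(a*b).sum())
    R=np.array([[np.cos(th),-np.sin(th)],[np.sin(th),np.cos(th)]])
    t=B.mean(0)-R@A.mean(0);return th,R,t,B-(A@R.T+t)
E
python3 - <<'E'
from fit import *
s=arm.observe();from scipy.spatial.transform import Rotation as Ro
print(np.round(Ro.from_rotvec(s['ee_rot']).as_matrix(),2))
M=[(0,0),(-90,17),(80,5),(-88.2,-44.5)];acc=[]
for n in ['scene','side']*2:
    p=arm.capture(n)
    B=[max(arm.tip_of(p,t),key=lambda d:d['confidence']) for t in ['tongs','fixed_shank','jaw_seat','free_shank']]
    B=[w(p,d['at']) for d in B];th,R,t,r=fit(M,B);print(n,round(th,3),np.round(t,1),np.round(r,1).tolist());acc+=[np.r_[th,t]]
print(np.mean(acc,0))
E
```

```text
[[ 0.94  0.    0.35]
 [-0.35  0.    0.94]
 [ 0.   -1.    0.  ]]
scene -0.142 [ 532.8 -173.2] [[-1.0, -1.3], [4.0, 2.3], [-4.3, 1.2], [1.4, -2.2]]
side -0.134 [ 533.8 -175.2] [[-1.0, 1.2], [1.7, -1.9], [-2.2, -0.5], [1.5, 1.2]]
scene -0.133 [ 532.9 -171.9] [[-3.5, 0.8], [4.2, 0.4], [-1.7, 0.1], [1.0, -1.3]]
side -0.126 [ 534.3 -175.3] [[0.0, 0.6], [-0.6, -2.2], [-0.6, -0.6], [1.2, 2.2]]
[-1.33448089e-01  5.33459126e+02 -1.73874293e+02]
```

{"fn": "carry_out", "kwargs": {
  "deltas": [
    [3.4,-4.4,0,0,0,0,5.5],
    [3.4,-4.4,0,0,0,0,5.5],
    [3.4,-4.4,0,0,0,0,5.5],
    [3.4,-4.4,0,0,0,0,5.5],
    [3.4,-4.4,0,0,0,0,5.5],
    [3.4,-4.4,0,0,0,0,5.5],
    [3.4,-4.4,0,0,0,0,5.5],
    [3.4,-4.4,0,0,0,0,5.5],
    [3.4,-4.4,0,0,0,0,5.5],
    [3.4,-4.4,0,0,0,0,5.5],
    [3.4,-4.4,0,0,0,0,5.5]
  ],
  "newtons": 30
}}

```text
time_s: 4.08
eef_pos: [590.9, 64.3, 231.7]
ee_rot: [-1.551, 0.271, -0.277]
contact_force: [0.5, 0.1, 0.7]
grip_width: 0.643
```

```bash
cat >> h.py <<'E'
from scipy.spatial.transform import Rotation as Ro
def st():
    s=arm.observe();R=Ro.from_rotvec(s['ee_rot']).as_matrix()
    print('t',round(s['time_s'],2),'tcp',np.round(s['eef_pos'],1),'yaw z',round(np.arctan2(R[1,2],R[0,2]),3),'down',np.round(R[:,1],3),'F',np.round(s['contact_force'],1),'w',round(s['grip_width']*85.4,1),'q',np.round(s['joint_pos'],2));return s
def wpx(p,u,v,rng=None):
    K=np.array(p['camera_matrix']);dx,dy=u-K[0,2],v-K[1,2];r=np.hypot(dx,dy);th=r/K[0,0]
    z=p['range_z'][int(v),int(u)] if rng is None else rng
    k=np.tan(th)/max(r,1e-9)*z
    return w(p,[dx*k,-dy*k,-z])
def wcloud(p,mask):
    K=np.array(p['camera_matrix']);v,u=np.nonzero(mask&(p['range_z']>0));z=p['range_z'][v,u]
    dx,dy=u-K[0,2],v-K[1,2];r=np.hypot(dx,dy)+1e-9;k=np.tan(r/K[0,0])/r*z
    return (np.c_[dx*k,-dy*k,-z,np.ones(len(z))]@np.array(p['cam_to_world']).T)[:,:3]
E
python3 - <<'E'
from h import *
st();p=arm.capture('wrist');save(p,'w1.png');print(p['camera_matrix'],np.round(p['cam_to_world'],2))
for d in arm.masks_of(p,'vial'):
    c=wcloud(p,d['mask']);top=c[c[:,2]>93]
    print(round(d['confidence'],2),np.round(np.argwhere(d['mask']).mean(0)[::-1]),np.median(p['pixels'][d['mask']],0),len(top),np.round((top.min(0)+top.max(0))/2,1) if len(top) else np.round(np.median(c,0)))
print([(np.round(w(p,d['at'])),d['confidence']) for d in arm.tip_of(p,'vial')])
E
```

```text
t 4.08 tcp [590.9  64.3 231.7] yaw z 1.221 down [ 0.004  0.002 -1.   ] F [0.5 0.1 0.7] w 54.9 q [ 0.05  0.07  1.25  0.    1.82 -1.17]
[[325.1922621    0.         282.92541644]
 [  0.         325.1922621  212.00025007]
 [  0.           0.           1.        ]] [[ 3.4000e-01 -9.0000e-01 -2.8000e-01  5.1902e+02]
 [ 9.4000e-01  3.3000e-01  1.0000e-01  8.9550e+01]
 [ 0.0000e+00 -3.0000e-01  9.5000e-01  3.7382e+02]
 [ 0.0000e+00  0.0000e+00  0.0000e+00  1.0000e+00]]
0.96 [360. 141.] [180. 150. 245.] 783 [568.7 150.4  96.5]
0.76 [302. 251.] [126.  60.  29.] 661 [658.4  60.8  96.6]
0.59 [293. 182.] [27. 26. 27.] 813 [584.3  76.8  96.6]
0.59 [356. 214.] [131.   61.5 105. ] 701 [638.7 126.4  96.6]
0.41 [278.  71.] [31. 30. 31.] 0 [480. 100.  60.]
0.28 [122. 242.] [152. 155. 154.] 0 [ 595. -151.   26.]
[(array([570., 150.,  -1.]), 0.92), (array([663.,  58.,  -2.]), 0.89), (array([585.,  78.,  -1.]), 0.8), (array([639., 130.,   2.]), 0.79)]
```

View pics/w1.png

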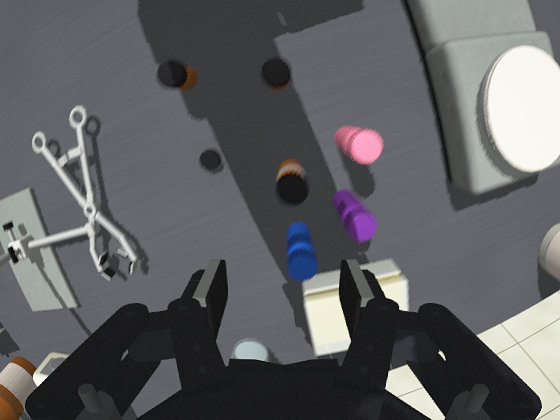

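```bash
python3 - <<'E'
from fit import *
M=[(0,0),(-90,17),(80,5),(-88.2,-44.5)]
p=arm.capture('wrist')
for t in ['tongs','fixed_shank','jaw_seat','free_shank','plate_top']: print(t,[(np.round(w(p,d['at'])),round(d['confidence'],2)) for d in arm.tip_of(p,t)])
for n,u,v in [('ringfree',38,141),('ringfix',78,116),('pivot',90,211),('j1',130,265),('j2',104,262)]: print(n,np.round(wpx(p,u,v)))
E
```

```text
tongs [(array([ 536., -175.,    3.]), 0.6)]
fixed_shank [(array([ 443., -143.,   22.]), 0.84)]
jaw_seat [(array([ 615., -180.,   -2.]), 0.96)]
free_shank [(array([ 444., -205.,   20.]), 0.81)]
plate_top [(array([ 614., -179.,    2.]), 0.69), (array([585., 345.,  97.]), 0.59)]
ringfree [ 412. -237.   -1.]
ringfix [ 415. -155.   -1.]
pivot [ 535. -174.   30.]
j1 [ 619. -155.   29.]
j2 [ 605. -196.   25.]
```

{"fn": "carry_out", "kwargs": {
  "deltas": [
    [-0.64,1.27,-5,0,0,0,5.5],
    [0,0,-5,0,0,0,5.5],
    [0,0,-4,0,0,0,5.5],
    [0,0,-1.5,0,0,0,5.5],
    [0,0,0,0,0,0,5.5]
  ]
}}

```text
time_s: 5.15
eef_pos: [581.6, 85.1, 77.5]
ee_rot: [-1.549, 0.258, -0.276]
contact_force: [-0.5, -0.1, -0.7]
grip_width: 0.646
```

```bash
python3 -c "
from h import *
st()"
```

```text
t 5.15 tcp [581.6  85.1  77.5] yaw z 1.231 down [ 0.012  0.003 -1.   ] F [-0.5 -0.1 -0.7] w 55.2 q [ 0.09  0.07  1.52  0.    1.53 -1.14]
```

{"fn": "carry_out", "kwargs": {
  "deltas": [
    [0.29,-0.8,0,-0.003,0.012,-0.01,5.5],
    [0,0,0,0,0,0,5.5],
    [0,0,-0.7,0,0,0,5.5],
    [0,0,0,0,0,0,5.5]
  ]
}}

```text
time_s: 5.65
eef_pos: [587.8, 76.6, 76.3]
ee_rot: [-1.551, 0.269, -0.282]
contact_force: [0.1, 0.5, -0.6]
grip_width: 0.644
```

```bash
python3 - <<'E'
from h import *
st()
p=arm.capture('wrist');save(p,'w2.png')
E
```

```text
t 5.65 tcp [587.8  76.6  76.3] yaw z 1.22 down [ 0.009  0.    -1.   ] F [ 0.1  0.5 -0.6] w 55.0 q [ 0.07  0.09  1.51 -0.    1.54 -1.15]
```

View pics/w2.png

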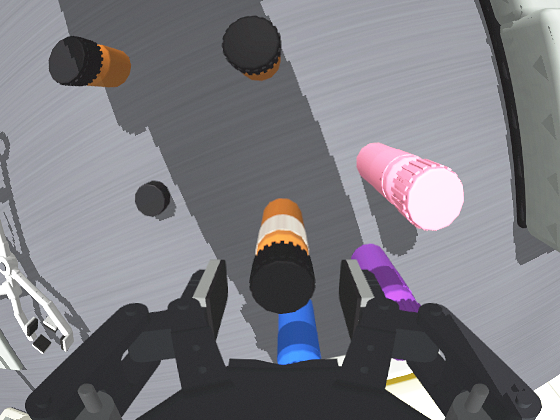

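{"fn": "carry_out", "kwargs": {
  "deltas": [
    [-0.3,0,-0.6,0,0.01,0,5.5],
    [0,0,-0.3,0,0,0,5.5],
    [0,0,0,0,0,0,5.5]
  ]
}}

```text
time_s: 6.08
eef_pos: [584.7, 76.8, 67.1]
ee_rot: [-1.553, 0.276, -0.274]
contact_force: [0.2, -0.4, 0.1]
grip_width: 0.642
```

```bash
python3 -c "
from h import *
st();st()"
```

```text
t 6.08 tcp [584.7  76.8  67.1] yaw z 1.22 down [-0.001  0.    -1.   ] F [ 0.2 -0.4  0.1] w 54.9 q [ 0.07  0.09  1.52  0.    1.53 -1.15]
t 6.08 tcp [584.7  76.8  67.1] yaw z 1.22 down [-0.001  0.    -1.   ] F [ 0.2 -0.4  0.1] w 54.9 q [ 0.07  0.09  1.52  0.    1.53 -1.15]
```

{"fn": "carry_out", "kwargs": {
  "deltas": [
    [0,0,0,0,0,0,2.0],
    [0,0,0,0,0,0,2.0],
    [0,0,0,0,0,0,2.0],
    [0,0,0,0,0,0,2.0]
  ],
  "newtons": 35
}}

```text
time_s: 6.58
eef_pos: [584.7, 76.9, 67.1]
ee_rot: [-1.553, 0.276, -0.274]
contact_force: [-1.0, -0.0, -0.6]
grip_width: 0.321
```

```bash
python3 - <<'E'
from h import *
st()
p=arm.capture('wrist');save(p,'w3.png')
E
```

```text
t 6.58 tcp [584.7  76.9  67.1] yaw z 1.22 down [-0.001  0.    -1.   ] F [-1.  -0.  -0.6] w 27.4 q [ 0.07  0.09  1.52  0.    1.53 -1.15]
```

View pics/w3.png

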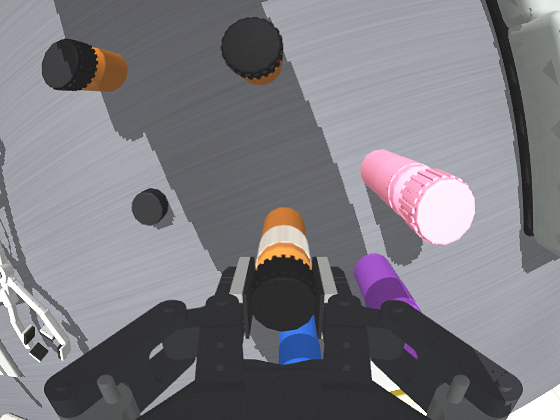

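{"fn": "carry_out", "kwargs": {
  "deltas": [
    [0,0,2,0,0,0,2.0],
    [0,0,3,0,0,0,2.0],
    [0,0,2,0,0,0,2.0],
    [0.3,-2,1,0,0,0,2.0],
    [0.4,-3.5,0,0,0,0,2.0],
    [0.4,-3.5,0,0,0,0,2.0],
    [0.4,-3.5,0,0,0,0,2.0],
    [0.4,-3.5,0,0,0,0,2.0],
    [0.4,-3.5,0,0,0,0,2.0],
    [0.3,-2.0,0,0,0,0,2.0],
    [0,-1.0,0,0,0,0,2.0],
    [0,0,0,0,0,0,2.0]
  ]
}}

```text
time_s: 8.12
eef_pos: [610.5, -162.8, 158.4]
ee_rot: [-1.554, 0.273, -0.281]
contact_force: [-0.0, 0.5, -1.5]
grip_width: 0.322
```

```bash
python3 - <<'E'
from fit import *
st()
M=[(0,0),(-90,17),(80,5),(-88.2,-44.5)]
for n in ['wrist','side','scene']:
    p=arm.capture(n);save(p,n+'4.png')
    B=[]
    for t in ['tongs','fixed_shank','jaw_seat','free_shank']:
        D=arm.tip_of(p,t); B.append(w(p,max(D,key=lambda d:d['confidence'])['at']) if D else None)
        print(n,t,[(np.round(w(p,d['at'])),round(d['confidence'],2)) for d in D][:2])
    ii=[i for i in range(4) if B[i] is not None]
    th,R,t,r=fit([M[i] for i in ii],[B[i] for i in ii]);print(th,t,np.round(r,1).tolist(),R@[80,5]+t)
    print('vial',[(np.round(w(p,d['at'])),round(d['confidence'],2)) for d in arm.tip_of(p,'vial')])
E
```

```text
t 8.12 tcp [ 610.5 -162.8  158.4] yaw z 1.218 down [ 0.004 -0.002 -1.   ] F [-0.   0.5 -1.5] w 27.5 q [-0.31  0.17  1.27 -0.    1.69 -1.53]
wrist tongs [(array([ 536., -172.,    0.]), 0.72)]
wrist fixed_shank [(array([ 442., -147.,   21.]), 0.9)]
wrist jaw_seat [(array([ 614., -180.,    0.]), 0.94)]
wrist free_shank [(array([ 444., -206.,   23.]), 0.69), (array([772.,  98.,   5.]), 0.49)]
-0.11925193331952626 [ 534.02711601 -173.42724505] [[1.8, 1.6], [-5.2, -0.7], [0.1, -2.3], [3.3, 1.3]] [ 614.05379631 -177.98031444]
vial [(array([571., 151.,   0.]), 0.96), (array([661.,  60.,  -1.]), 0.79), (array([ 608., -162.,   95.]), 0.76), (array([636., 130.,   2.]), 0.69), (array([ 443., -147.,   22.]), 0.56)]
side tongs [(array([ 532., -174.,    2.]), 0.84), (array([768.,  95.,   4.]), 0.69)]
side fixed_shank [(array([ 448., -145.,   23.]), 0.74), (array([771.,  96.,   1.]), 0.28)]
side jaw_seat [(array([ 611., -181.,    1.]), 0.6)]
side free_shank [(array([ 439., -208.,   23.]), 0.71)]
-0.13920352256531007 [ 532.76671095 -175.10726385] [[-0.3, 0.9], [1.7, 0.4], [-1.5, -0.2], [0.2, -1.2]] [ 612.68662889 -181.25598058]
vial [(array([ 606., -165.,   92.]), 0.82), (array([658.,  60.,   1.]), 0.61), (array([569., 151.,   2.]), 0.61), (array([639., 125.,   4.]), 0.59), (array([ 611., -179.,    1.]), 0.51)]
scene tongs [(array([ 437., -205.,   21.]), 0.61), (array([ 531., -172.,    0.]), 0.58)]
scene fixed_shank [(array([ 449., -141.,   28.]), 0.69), (array([583., 346.,  99.]), 0.46)]
scene jaw_seat [(array([ 610., -178.,   -1.]), 0.85)]
scene free_shank [(array([ 534., -171.,    1.]), 0.66), (array([ 439., -205.,   22.]), 0.47)]
-0.15735483440900905 [ 532.59697453 -172.1260549 ] [[-95.9, -33.0], [3.0, -0.2], [-2.3, 2.0], [95.2, 31.2]] [ 612.39212607 -179.72433045]
vial [(array([657.,  67.,   1.]), 0.74), (array([638., 128.,   5.]), 0.72), (array([ 609., -161.,   90.]), 0.7), (array([569., 153.,  -1.]), 0.69)]
```

View pics/wrist4.png

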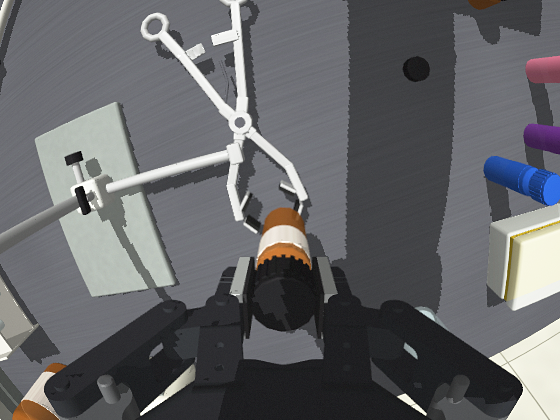

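View pics/side4.png

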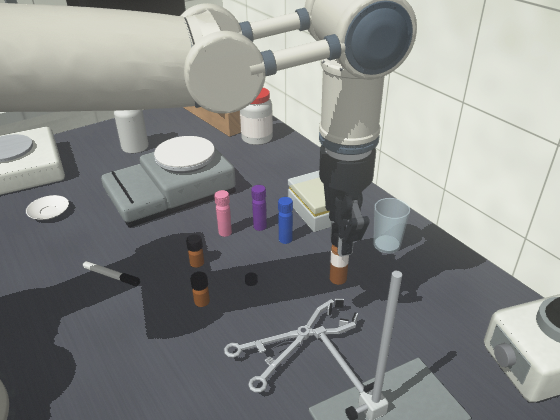

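{"fn": "carry_out", "kwargs": {
  "deltas": [
    [0.2,-1.2,0,-0.002,0.004,0,2.0],
    [0.1,-0.4,0,0,0,0,2.0],
    [0,0,-2,0,0,0,2.0],
    [0,0,-1.5,0,0,0,2.0],
    [0,0,-0.3,0,0,0,2.0],
    [0,0,0,0,0,0,2.0]
  ]
}}

```text
time_s: 9.78
eef_pos: [612.9, -179.7, 115.7]
ee_rot: [-1.557, 0.278, -0.276]
contact_force: [0.6, 0.5, -0.2]
grip_width: 0.325
```

```bash
python3 - <<'E'
from fit import *
st()
for n in ['wrist','side','scene']:
    p=arm.capture(n);save(p,n+'5.png')
    for t in ['jaw_seat','vial']:
        print(n,t,[(np.round(w(p,d['at'])),round(d['confidence'],2)) for d in arm.tip_of(p,t) if abs(w(p,d['at'])[1]+180)<40][:2])
    if n=='side': cv2.imwrite('pics/s5.png',cv2.resize(p['pixels'][230:370,250:410],None,fx=4,fy=4,interpolation=cv2.INTER_CUBIC))
    if n=='scene': cv2.imwrite('pics/c5.png',cv2.resize(p['pixels'][190:290,140:260],None,fx=5,fy=5,interpolation=cv2.INTER_CUBIC))
E
```

```text
t 9.78 tcp [ 612.9 -179.7  115.7] yaw z 1.218 down [-0.002 -0.004 -1.   ] F [ 0.6  0.5 -0.2] w 27.8 q [-0.34  0.2   1.31 -0.    1.63 -1.55]
wrist jaw_seat []
wrist vial [(array([ 609., -181.,   46.]), 0.65)]
side jaw_seat [(array([ 611., -182.,    0.]), 0.84)]
side vial [(array([ 613., -179.,   48.]), 0.94)]
scene jaw_seat [(array([ 613., -178.,    0.]), 0.73)]
scene vial [(array([ 610., -182.,   51.]), 0.71)]
```

View pics/s5.png

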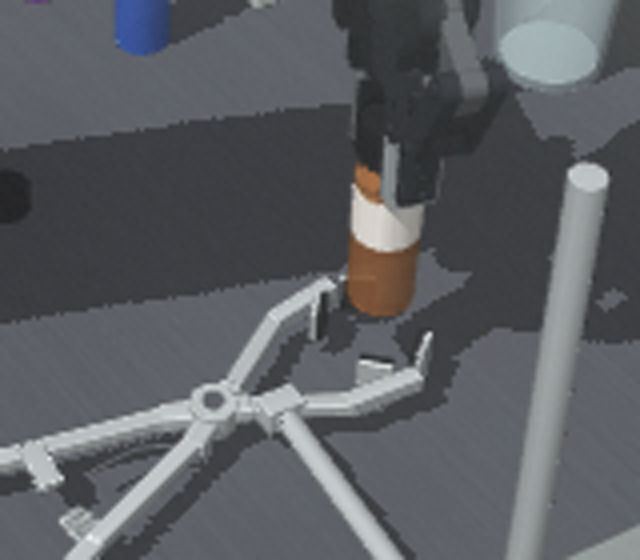

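View pics/c5.png

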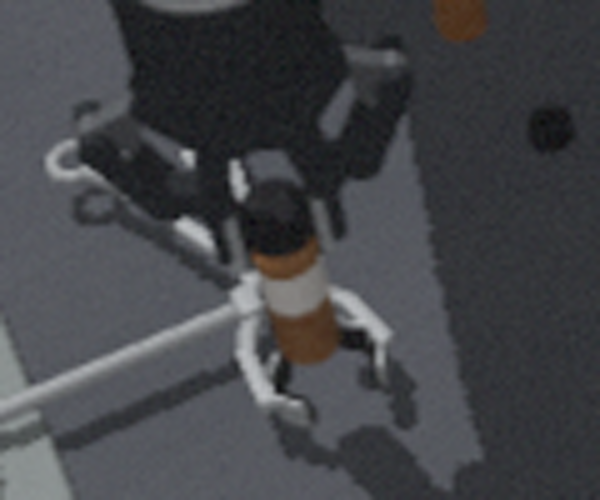

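View pics/wrist5.png

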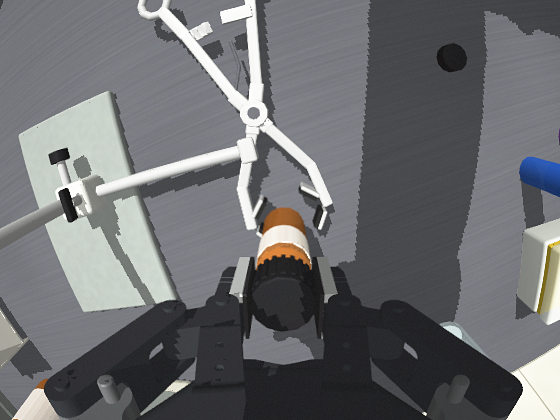

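{"fn": "carry_out", "kwargs": {
  "deltas": [
    [0.1,0,-1.2,0,0,0,2.0],
    [0,0,-0.8,0,0,0,2.0],
    [0,0,-0.8,0,0,0,2.0],
    [0,0,0,0,0,0,2.0]
  ]
}}

```text
time_s: 10.72
eef_pos: [613.9, -179.8, 85.9]
ee_rot: [-1.557, 0.278, -0.276]
contact_force: [-0.7, -0.3, -1.2]
grip_width: 0.332
```

```bash
python3 - <<'E'
from fit import *
st()
p=arm.capture('side'); cv2.imwrite('pics/s6.png',cv2.resize(p['pixels'][230:370,250:410],None,fx=4,fy=4,interpolation=cv2.INTER_CUBIC))
p=arm.capture('scene'); cv2.imwrite('pics/c6.png',cv2.resize(p['pixels'][190:290,140:260],None,fx=5,fy=5,interpolation=cv2.INTER_CUBIC))
E
```

```text
t 10.72 tcp [ 613.9 -179.8   85.9] yaw z 1.218 down [-0.002 -0.004 -1.   ] F [-0.7 -0.3 -1.2] w 28.3 q [-0.34  0.22  1.35 -0.    1.58 -1.55]
```

View pics/s6.png

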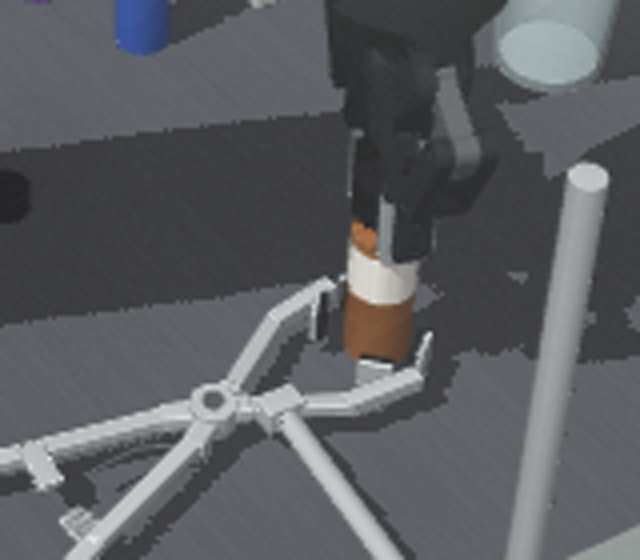

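View pics/c6.png

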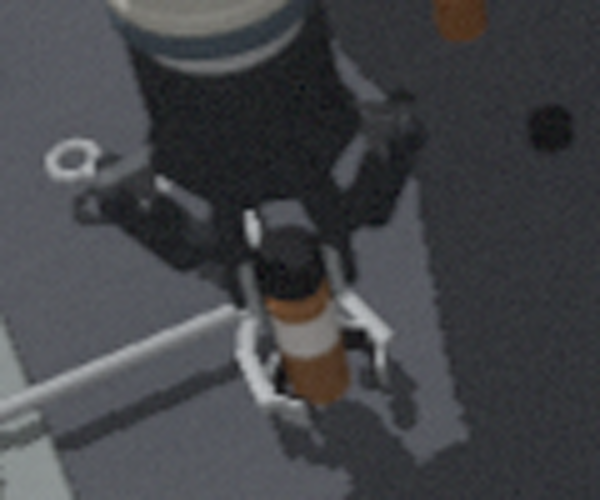

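```bash
python3 - <<'E'
from fit import *
im=np.zeros((500,640,3),np.uint8)+40
# topdown map x 560..660 -> rows, y -230..-130
for n,col in [('scene',(0,255,255)),('side',(255,255,0))]:
    p=arm.capture(n);c=cloud(p,np.ones((420,560),bool))
    k=(c[:,0]>560)&(c[:,0]<660)&(c[:,1]>-240)&(c[:,1]<-120)&(c[:,2]>12)&(c[:,2]<33)
    for x,y,z in c[k]: cv2.circle(im,(int((-120-y)*5),int((660-x)*5)),2,col,-1)
cv2.circle(im,(int((-120+180)*5),int((660-612)*5)),70,(0,0,255),1)
cv2.circle(im,(int((-120+180)*5),int((660-612)*5)),2,(0,0,255),-1)
cv2.imwrite('pics/td.png',im)
E
```

```text
(no output)
```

View pics/td.png

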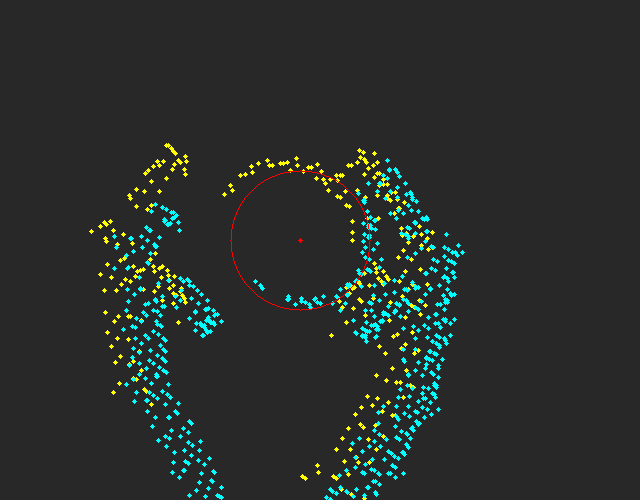

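{"fn": "carry_out", "kwargs": {
  "deltas": [
    [0,0.3,0,0,0,0,2.0],
    [0,0.05,-0.6,0,0,0,2.0],
    [0,0,-0.6,0,0,0,2.0],
    [0,0,-0.2,0,0,0,2.0],
    [0,0,0,0,0,0,2.0]
  ]
}}

```text
time_s: 11.55
eef_pos: [615.1, -176.5, 73.6]
ee_rot: [-1.558, 0.275, -0.279]
contact_force: [-0.6, -0.5, -0.5]
grip_width: 0.327
```

```bash
python3 - <<'E'
from fit import *
st()
E
```

```text
t 11.55 tcp [ 615.1 -176.5   73.6] yaw z 1.218 down [ 0.002 -0.005 -1.   ] F [-0.6 -0.5 -0.5] w 27.9 q [-0.33  0.22  1.37 -0.    1.55 -1.55]
```

{"fn": "carry_out", "kwargs": {
  "deltas": [
    [-0.1,0,-0.4,0,0,0,2.0],
    [0,0,-0.15,0,0,0,2.0],
    [0,0,0,0,0,0,2.0]
  ]
}}

```text
time_s: 11.92
eef_pos: [614.0, -176.5, 67.9]
ee_rot: [-1.558, 0.275, -0.279]
contact_force: [0.1, 0.7, -1.6]
grip_width: 0.327
```

```bash
python3 - <<'E'
from fit import *
st()
E
```

```text
t 11.93 tcp [ 614.  -176.5   67.9] yaw z 1.218 down [ 0.002 -0.005 -1.   ] F [ 0.1  0.7 -1.6] w 27.9 q [-0.33  0.22  1.38 -0.    1.54 -1.55]
```

{"fn": "carry_out", "kwargs": {
  "deltas": [
    [0,0,-0.03,0,0,0,5.5],
    [0,0,0,0,0,0,5.5],
    [0,0,0,0,0,0,5.5],
    [0,0,2,0,0,0,5.5],
    [0,0,4,0,0,0,5.5],
    [0,0,4,0,0,0,5.5],
    [0,0,2,0,0,0,5.5],
    [0,0,0,0,0,0,5.5]
  ]
}}

```text
time_s: 12.92
eef_pos: [614.3, -176.6, 198.8]
ee_rot: [-1.559, 0.27, -0.285]
contact_force: [0.3, 0.2, 0.0]
grip_width: 0.645
```

```bash
python3 - <<'E'
from fit import *
st()
for n in ['wrist','side','scene']:
    p=arm.capture(n);save(p,n+'7.png')
    for t in ['jaw_seat','vial']:
        print(n,t,[(np.round(w(p,d['at'])),round(d['confidence'],2)) for d in arm.tip_of(p,t) if abs(w(p,d['at'])[1]+180)<40][:2])
E
```

```text
t 12.93 tcp [ 614.3 -176.6  198.8] yaw z 1.218 down [ 0.008 -0.008 -1.   ] F [0.3 0.2 0. ] w 55.1 q [-0.33  0.18  1.19 -0.    1.76 -1.55]
wrist jaw_seat []
wrist vial [(array([ 614., -176.,    1.]), 0.63)]
side jaw_seat [(array([ 610., -182.,    4.]), 0.9)]
side vial [(array([ 612., -180.,    0.]), 0.91)]
scene jaw_seat [(array([ 606., -179.,    3.]), 0.98)]
scene vial [(array([ 613., -176.,    0.]), 0.64)]
```

View pics/wrist7.png

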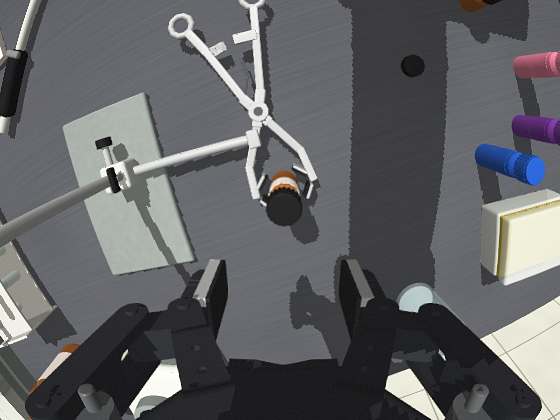

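{"fn": "carry_out", "kwargs": {
  "deltas": [
    [-3.4,-1.4,0,0.008,0.008,0.09,0],
    [-3.4,-1.4,0,0,0,0.09,0],
    [-3.4,-1.4,0,0,0,0.09,0],
    [-3.4,-1.4,0,0,0,0.06,0],
    [-2.5,-1.0,0,0,0,0,0],
    [-0.8,-0.4,-3,0,0,0,0],
    [0,0,-4,0,0,0,0],
    [0,0,0,0,0,0,0]
  ]
}}

```text
time_s: 14.38
eef_pos: [437.7, -247.5, 119.4]
ee_rot: [-1.57, 0.018, -0.001]
contact_force: [-0.9, -0.2, -0.5]
grip_width: -0.002
```

```bash
python3 - <<'E'
from fit import *
st()
p=arm.capture('wrist');save(p,'w8.png')
for t in ['tongs','fixed_shank','jaw_seat','free_shank']: print(t,[(np.round(w(p,d['at'])),round(d['confidence'],2)) for d in arm.tip_of(p,t)])
E
```

```text
t 14.38 tcp [ 437.7 -247.5  119.4] yaw z 1.559 down [-0.011  0.001 -1.   ] F [-0.9 -0.2 -0.5] w -0.2 q [-0.58 -0.16  1.67 -0.    1.64 -2.14]
tongs [(array([ 532., -170.,    4.]), 0.83)]
fixed_shank [(array([ 443., -141.,   24.]), 0.97)]
jaw_seat []
free_shank [(array([537.,  -6.,  -0.]), 0.6), (array([ 444., -209.,   22.]), 0.58)]
```

View pics/w8.png

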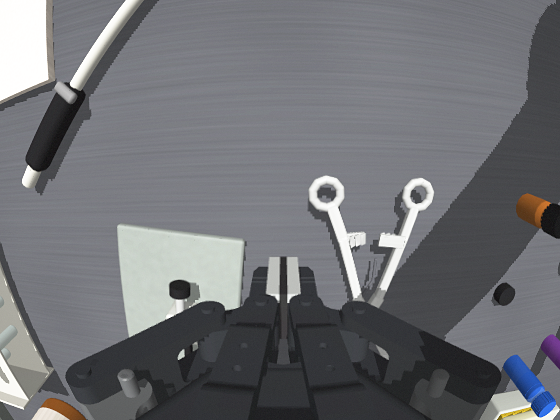

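```bash
python3 - <<'E'
from fit import *
p=arm.capture('wrist');c=wcloud(p,np.ones((420,560),bool))
for n,u,v in [('corner',240,240),('c2',120,228),('mid',200,270),('ringfree',326,181),('shank',343,235),('ringfix',418,181)]: print(n,np.round(wpx(p,u,v)))
p=arm.capture('side');c=cloud(p,np.ones((420,560),bool))
k=(c[:,2]>7)&(c[:,2]<14)&(c[:,1]<-250)&(c[:,0]<700);print(np.round(np.percentile(c[k],[1,50,99],axis=0)))
E
```

```text
corner [ 470. -287.   10.]
c2 [ 462. -406.    1.]
mid [ 499. -326.   10.]
ringfree [ 421. -213.   -0.]
shank [ 460. -201.   25.]
ringfix [ 420. -130.    1.]
[[ 465. -417.    8.]
 [ 599. -344.   11.]
 [ 654. -288.   13.]]
```

{"fn": "carry_out", "kwargs": {
  "deltas": [
    [0.8,0,-3,0,-0.011,0,0],
    [0,0,-3,0,0,0,0],
    [0,0,-2,0,0,0,0],
    [0,0,-1,0,0,0,0],
    [0,0,-0.5,0,0,0,0],
    [0,0,0,0,0,0,0]
  ]
}}

```text
time_s: 15.48
eef_pos: [451.7, -250.2, 32.8]
ee_rot: [-1.58, -0.005, -0.021]
contact_force: [0.4, -0.5, 0.3]
grip_width: 0.0
```

```bash
python3 - <<'E'
from fit import *
st()
E
```

```text
t 15.47 tcp [ 451.7 -250.2   32.8] yaw z 1.561 down [ 0.016 -0.009 -1.   ] F [ 0.4 -0.5  0.3] w 0.0 q [-0.57 -0.1   1.77  0.    1.45 -2.13]
```

{"fn": "carry_out", "kwargs": {
  "deltas": [
    [-0.5,0,-1.4,0.009,0.014,0,0],
    [0,0,-0.6,0,0,0,0],
    [0,0,-0.1,0,0,0,0],
    [0,0,0,0,0,0,0]
  ]
}}

```text
time_s: 15.98
eef_pos: [447.0, -250.7, 11.9]
ee_rot: [-1.572, 0.005, -0.011]
contact_force: [0.6, 0.6, -0.4]
grip_width: -0.002
```

```bash
python3 - <<'E'
from fit import *
st()
E
```

```text
t 15.97 tcp [ 447.  -250.7   11.9] yaw z 1.561 down [ 0.003 -0.001 -1.   ] F [ 0.6  0.6 -0.4] w -0.2 q [-0.58 -0.08  1.79  0.    1.42 -2.14]
```

{"fn": "carry_out", "kwargs": {
  "deltas": [
    [0,1.2,0,0,0,0,0],
    [0,1.2,0,0,0,0,0],
    [0,0.8,0,0,0,0,0],
    [0,0.5,0,0,0,0,0],
    [0,0.3,0,0,0,0,0],
    [0,0,0,0,0,0,0]
  ]
}}

```text
time_s: 16.73
eef_pos: [447.0, -208.5, 12.8]
ee_rot: [-1.574, 0.004, -0.011]
contact_force: [-0.7, -2.0, -0.7]
grip_width: 0.004
```

```bash
python3 - <<'E'
from fit import *
st()
p=arm.capture('side');cv2.imwrite('pics/s9.png',cv2.resize(p['pixels'][280:400,215:375],None,fx=4,fy=4,interpolation=cv2.INTER_CUBIC))
p=arm.capture('wrist');save(p,'w9.png')
E
```

```text
t 16.73 tcp [ 447.  -208.5   12.8] yaw z 1.561 down [ 0.004 -0.004 -1.   ] F [-0.7 -2.  -0.7] w 0.3 q [-0.5  -0.13  1.84 -0.    1.43 -2.07]
```

View pics/s9.png

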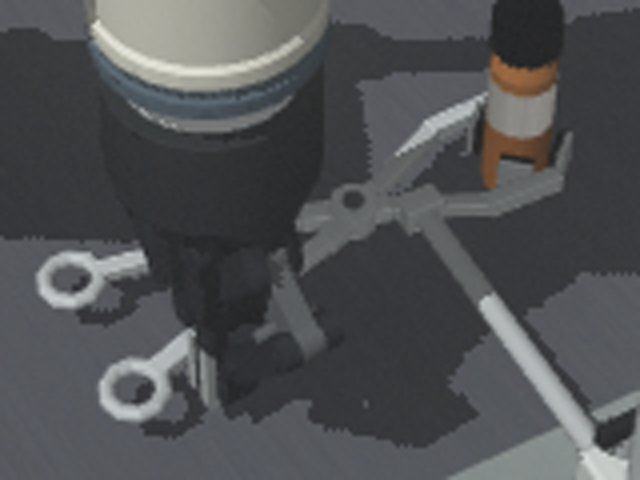

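View pics/w9.png

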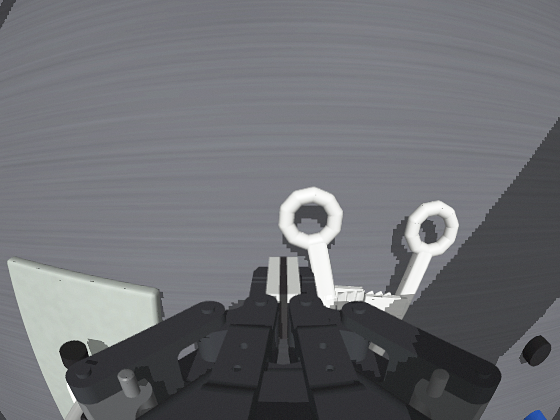

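{"fn": "carry_out", "kwargs": {
  "deltas": [
    [0,0.5,0,0,0,0,0],
    [0,0.4,0,0,0,0,0],
    [0,0.2,0,0,0,0,0]
  ]
}}

```text
time_s: 17.2
eef_pos: [446.0, -199.9, 12.8]
ee_rot: [-1.579, 0.008, -0.011]
contact_force: [-2.0, -6.3, -0.8]
grip_width: -0.004
```

```bash
python3 - <<'E'
from fit import *
st()
p=arm.capture('wrist');save(p,'w10.png')
for t in ['fixed_shank','free_shank']: print(t,[(np.round(w(p,d['at'])),round(d['confidence'],2)) for d in arm.tip_of(p,t)])
E
```

```text
t 17.2 tcp [ 446.  -199.9   12.8] yaw z 1.559 down [ 0.002 -0.008 -1.   ] F [-2.  -6.3 -0.8] w -0.3 q [-0.49 -0.15  1.85 -0.01  1.43 -2.04]
fixed_shank [(array([ 443., -145.,   21.]), 0.89)]
free_shank [(array([ 438., -183.,   24.]), 0.76)]
```

View pics/w10.png

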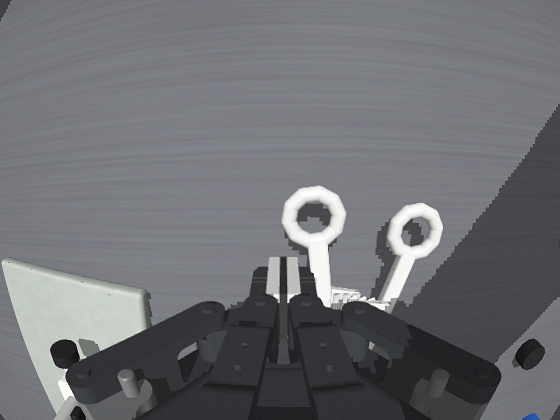

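{"fn": "carry_out", "kwargs": {
  "deltas": [
    [0,0.5,0,0,0,0,0],
    [0,0.4,0,0,0,0,0],
    [0,0.3,0,0,0,0,0]
  ]
}}

```text
time_s: 17.73
eef_pos: [445.3, -191.8, 13.4]
ee_rot: [-1.588, 0.01, -0.012]
contact_force: [-1.0, -8.0, -0.4]
grip_width: 0.002
```

```bash
python3 - <<'E'
from fit import *
st()
p=arm.capture('wrist');save(p,'w11.png')
for t in ['fixed_shank','free_shank']: print(t,[(np.round(w(p,d['at'])),round(d['confidence'],2)) for d in arm.tip_of(p,t)])
E
```

```text
t 17.73 tcp [ 445.3 -191.8   13.4] yaw z 1.557 down [ 0.001 -0.017 -1.   ] F [-1.  -8.  -0.4] w 0.2 q [-0.47 -0.16  1.87 -0.01  1.43 -2.02]
fixed_shank [(array([ 442., -145.,   23.]), 0.6)]
free_shank [(array([ 437., -175.,   21.]), 0.6)]
```

View pics/w11.png

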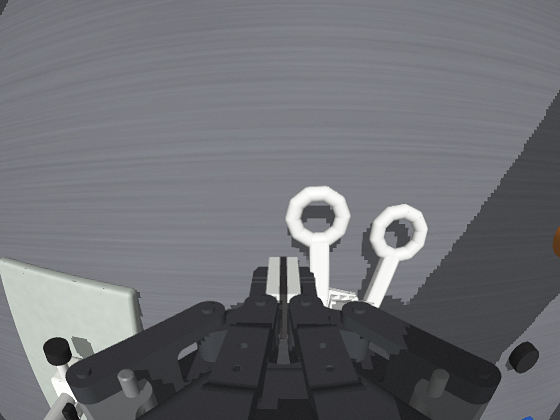

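{"fn": "carry_out", "kwargs": {
  "deltas": [
    [0,-0.8,0,0,0,0,0],
    [0,-1.5,0,-0.017,0,0,0],
    [0,-1.2,0,0,0,0,0],
    [0,0,0,0,0,0,0],
    [0,0,0,0,0,0,0]
  ]
}}

```text
time_s: 18.5
eef_pos: [445.7, -227.7, 13.2]
ee_rot: [-1.602, 0.01, -0.013]
contact_force: [-0.2, 0.2, -0.2]
grip_width: -0.002
```

```bash
python3 - <<'E'
from fit import *
st()
p=arm.capture('wrist');save(p,'w12.png')
for t in ['fixed_shank','free_shank']: print(t,[(np.round(w(p,d['at'])),round(d['confidence'],2)) for d in arm.tip_of(p,t)])
p=arm.capture('side');cv2.imwrite('pics/s12.png',cv2.resize(p['pixels'][270:400,215:375],None,fx=4,fy=4,interpolation=cv2.INTER_CUBIC))
for t in ['fixed_shank','free_shank','vial']: print(t,[(np.round(w(p,d['at'])),round(d['confidence'],2)) for d in arm.tip_of(p,t)])
E
```

```text
t 18.5 tcp [ 445.7 -227.7   13.2] yaw z 1.556 down [ 0.002 -0.031 -1.   ] F [-0.2  0.2 -0.2] w -0.2 q [-0.52 -0.12  1.83 -0.03  1.41 -2.07]
fixed_shank [(array([ 445., -146.,   22.]), 0.8)]
free_shank [(array([ 439., -179.,   23.]), 0.71)]
fixed_shank [(array([ 448., -146.,   24.]), 0.56), (array([771.,  97.,  -2.]), 0.17)]
free_shank [(array([ 437., -175.,   22.]), 0.65), (array([818., -69.,   3.]), 0.26), (array([769.,  98.,   0.]), 0.15)]
vial [(array([ 610., -186.,    1.]), 0.86), (array([571., 152.,   1.]), 0.65)]
```

View pics/s12.png

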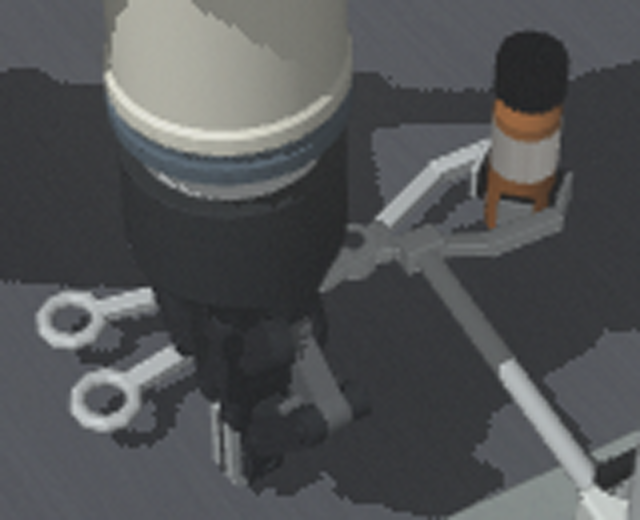

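View pics/w12.png

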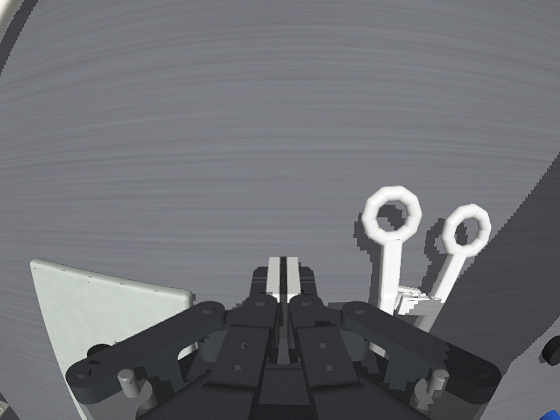

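{"fn": "carry_out", "kwargs": {
  "deltas": [
    [0,-1,2,0.03,0,0,0],
    [0,0,4,0,0,0,0],
    [0,0,4,0,0,0,2],
    [1,0.3,4,0,0,-0.17,5.5],
    [2.2,0.8,0,0,0,-0.17,5.5],
    [2.2,0.8,0,0,0,-0.17,5.5],
    [2.2,0.8,0,0,0,-0.17,5.5],
    [2.2,0.8,0,0,0,-0.17,5.5],
    [2.2,0.8,0,0,0,-0.17,5.5],
    [2,0.6,0,0,0,-0.17,5.5],
    [1,0.3,0,0,0,-0.17,5.5],
    [0,0,0,0,0,0,5.5]
  ]
}}

```text
time_s: 20.35
eef_pos: [599.7, -181.7, 157.9]
ee_rot: [-1.28, 1.09, -1.097]
contact_force: [0.4, -0.9, -0.7]
grip_width: 0.647
```

```bash
python3 - <<'E'
from fit import *
st()
for n in ['wrist','side','scene']:
    p=arm.capture(n);save(p,n+'13.png')
    f=wcloud if n=='wrist' else cloud
    for d in arm.masks_of(p,'vial'):
        c=f(p,d['mask']);top=c[(c[:,2]>93)&(abs(c[:,1]+180)<40)]
        if len(top)>15: print(n,round(d['confidence'],2),len(top),np.round((top.min(0)+top.max(0))/2,1))
    print([(np.round(w(p,d['at'])),round(d['confidence'],2)) for t in ['vial','fixed_shank','free_shank'] for d in arm.tip_of(p,t) if w(p,d['at'])[1]<-100])
E
```

```text
t 20.35 tcp [ 599.7 -181.7  157.9] yaw z 0.156 down [ 0.003 -0.003 -1.   ] F [ 0.4 -0.9 -0.7] w 55.3 q [-0.35  0.16  1.29 -0.    1.69 -0.5 ]
wrist 0.86 1334 [ 612.8 -182.9   96.4]
[(array([ 614., -187.,    2.]), 0.91), (array([ 443., -147.,   22.]), 0.58), (array([ 441., -180.,   22.]), 0.88)]
side 0.7 211 [ 611.1 -184.9   97.2]
[(array([ 610., -185.,   -3.]), 0.88), (array([ 532., -175.,    2.]), 0.19), (array([ 445., -147.,   25.]), 0.74), (array([ 436., -177.,   23.]), 0.72)]
scene 0.58 121 [ 613.7 -180.6   97.6]
[(array([ 612., -184.,    1.]), 0.76), (array([ 451., -141.,   28.]), 0.8), (array([ 611., -184.,    3.]), 0.62), (array([ 433., -176.,   23.]), 0.59)]
```

View pics/wrist13.png

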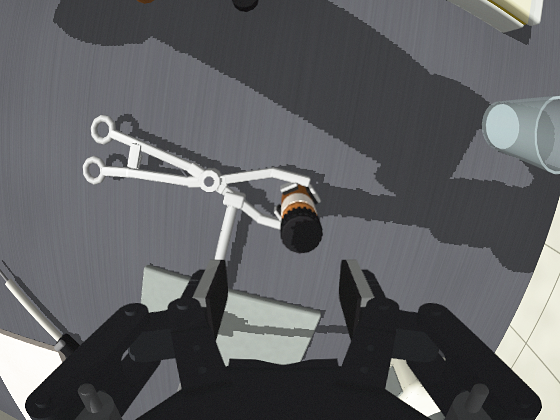

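{"fn": "carry_out", "kwargs": {
  "deltas": [
    [1.2,-0.1,0,-0.003,0.003,0,5.5],
    [0.1,-0.03,-2,0,0,0,5.5],
    [0,0,-2.5,0,0,0,5.5],
    [0,0,-1.5,0,0,0,5.5],
    [0,0,-0.5,0,0,0,5.5],
    [0,0,0,0,0,0,5.5]
  ]
}}

```text
time_s: 21.85
eef_pos: [610.8, -183.2, 87.6]
ee_rot: [-1.285, 1.094, -1.097]
contact_force: [0.2, 0.7, 0.3]
grip_width: 0.647
```

```bash
python3 - <<'E'
from fit import *
st()
p=arm.capture('wrist');save(p,'w14.png')
E
```

```text
t 21.85 tcp [ 610.8 -183.2   87.6] yaw z 0.154 down [-0.003 -0.006 -1.   ] F [0.2 0.7 0.3] w 55.2 q [-0.34  0.21  1.35 -0.01  1.58 -0.5 ]
```

View pics/w14.png

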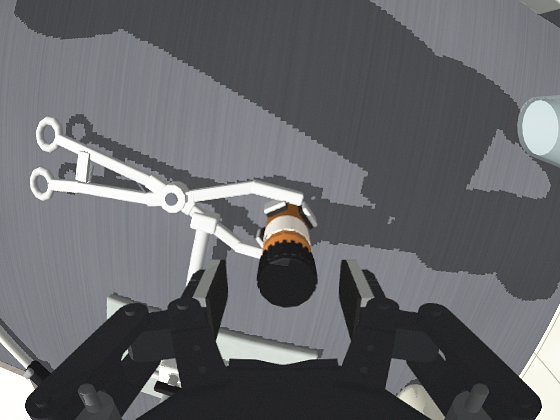

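{"fn": "carry_out", "kwargs": {
  "deltas": [
    [0.18,0,-1.0,0.006,-0.003,0,5.5],
    [0,0,-0.6,0,0,0,5.5],
    [0,0,-0.2,0,0,0,5.5],
    [0,0,0,0,0,0,5.5]
  ]
}}

```text
time_s: 22.4
eef_pos: [613.8, -183.7, 70.8]
ee_rot: [-1.276, 1.091, -1.097]
contact_force: [0.1, -0.0, 0.4]
grip_width: 0.641
```

```bash
python3 - <<'E'
from fit import *
st()
p=arm.capture('wrist');save(p,'w15.png')
E
```

```text
t 22.4 tcp [ 613.8 -183.7   70.8] yaw z 0.154 down [ 0.004 -0.001 -1.   ] F [ 0.1 -0.   0.4] w 54.7 q [-0.34  0.22  1.37  0.    1.54 -0.5 ]
```

View pics/w15.png

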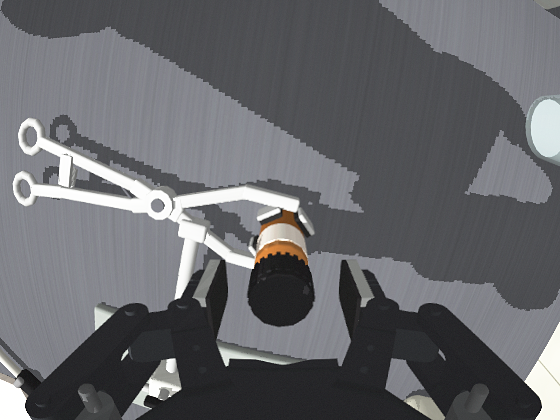

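{"fn": "carry_out", "kwargs": {
  "deltas": [
    [-0.08,0,0,0,0,0,2.0],
    [0,0,0,0,0,0,2.0],
    [0,0,0,0,0,0,2.0],
    [0,0,0,0,0,0,2.0]
  ],
  "newtons": 45
}}

```text
time_s: 22.95
eef_pos: [613.0, -183.8, 71.6]
ee_rot: [-1.276, 1.091, -1.098]
contact_force: [0.4, -0.4, -1.4]
grip_width: 0.322
```

```bash
python3 - <<'E'
from fit import *
st()
p=arm.capture('wrist');save(p,'w16.png')
E
```

```text
t 22.95 tcp [ 613.  -183.8   71.6] yaw z 0.154 down [ 0.004 -0.001 -1.   ] F [ 0.4 -0.4 -1.4] w 27.5 q [-0.34  0.22  1.37  0.    1.55 -0.5 ]
```

View pics/w16.png

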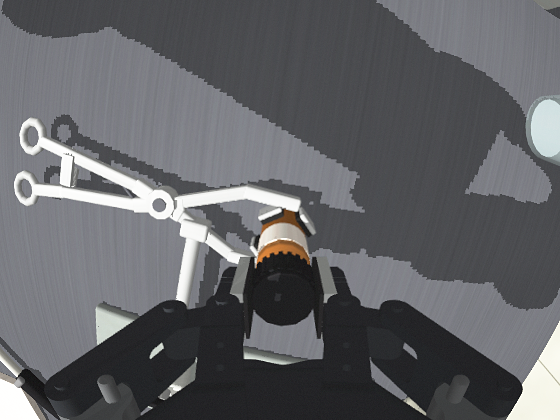

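{"fn": "carry_out", "kwargs": {
  "deltas": [
    [0,0,0,0,0,0.1,2.0],
    [0,0,0,0,0,0.1,2.0],
    [0,0,0,0,0,0.1,2.0],
    [0,0,0,0,0,0.1,2.0],
    [0,0,0,0,0,0.1,2.0],
    [0,0,0,0,0,0,2.0]
  ]
}}

```text
time_s: 23.75
eef_pos: [613.2, -183.6, 71.6]
ee_rot: [-1.45, 0.701, -0.706]
contact_force: [0.0, -0.2, 0.2]
grip_width: 0.323
```

```bash
python3 - <<'E'
from fit import *
s=st();print(s['torque'])
E
```

```text
t 23.75 tcp [ 613.2 -183.6   71.6] yaw z 0.669 down [ 0.005  0.001 -1.   ] F [ 0.  -0.2  0.2] w 27.5 q [-0.35  0.22  1.37  0.    1.55 -1.01]
[ 0.02246543  0.09300814 -0.01091577]
```

{"fn": "carry_out", "kwargs": {
  "deltas": [
    [0,0,0,0,0,0.1,2.0],
    [0,0,0,0,0,0.1,2.0],
    [0,0,0,0,0,0.1,2.0],
    [0,0,0,0,0,0.1,2.0],
    [0,0,0,0,0,0.1,2.0],
    [0,0,0,0,0,0.1,2.0],
    [0,0,0,0,0,0.1,2.0],
    [0,0,0,0,0,0.1,2.0],
    [0,0,0,0,0,0.1,2.0],
    [0,0,0,0,0,0.1,2.0],
    [0,0,0,0,0,0,2.0]
  ]
}}

```text
time_s: 25.12
eef_pos: [613.4, -183.1, 71.6]
ee_rot: [-1.564, -0.082, 0.08]
contact_force: [-1.1, -0.4, -0.1]
grip_width: 0.325
```

```bash
python3 - <<'E'
from fit import *
s=st();print(s['torque'])
p=arm.capture('wrist');save(p,'w17.png')
p=arm.capture('side');cv2.imwrite('pics/s17.png',cv2.resize(p['pixels'][230:370,250:410],None,fx=4,fy=4,interpolation=cv2.INTER_CUBIC))
print([(np.round(w(p,d['at'])),round(d['confidence'],2)) for t in ['vial','fixed_shank','free_shank'] for d in arm.tip_of(p,t) if w(p,d['at'])[1]<-100])
E
```

```text
t 25.12 tcp [ 613.4 -183.1   71.6] yaw z 1.674 down [ 0.001  0.006 -1.   ] F [-1.1 -0.4 -0.1] w 27.8 q [-0.35  0.22  1.37  0.01  1.55 -2.02]
[-0.00906161  0.0596325   0.05988788]
[(array([ 611., -185.,   -0.]), 0.72), (array([ 447., -148.,   23.]), 0.87), (array([ 435., -177.,   21.]), 0.8)]
```

View pics/w17.png

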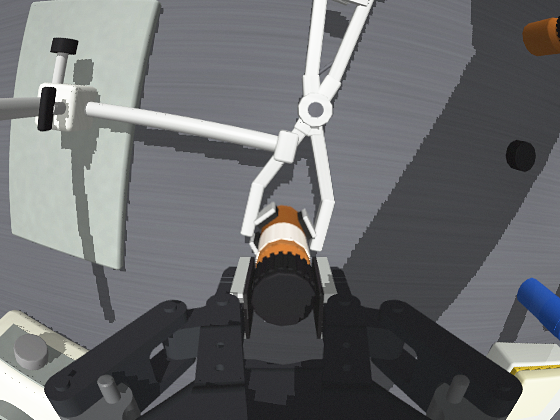

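View pics/s17.png

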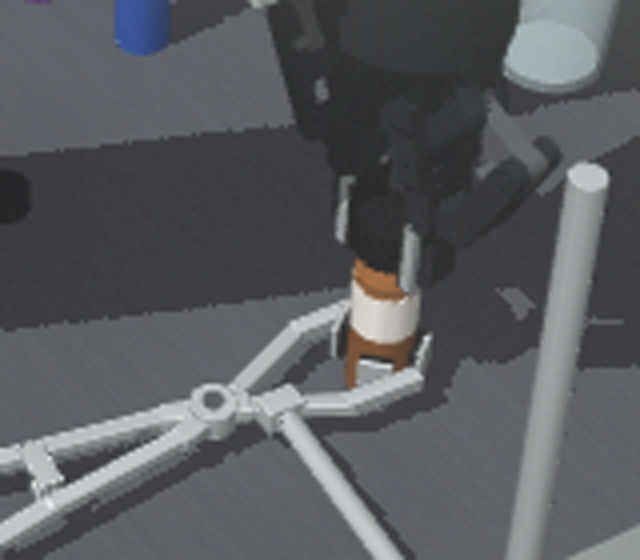

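{"fn": "carry_out", "kwargs": {
  "deltas": [
    [0,0,0,0,0,0.08,2.0],
    [0,0,0,0,0,0,2.0],
    [0,0,0,0,0,0,5.5],
    [0,0,0,0,0,0,5.5],
    [0,0,0,0,0,0,5.5],
    [0,0,2,0,0,0,5.5],
    [0,0,4,0,0,0,5.5],
    [0,0,3,0,0,0,5.5],
    [0,0,0,0,0,0,5.5]
  ]
}}

```text
time_s: 26.5
eef_pos: [613.6, -183.1, 168.8]
ee_rot: [-1.562, -0.143, 0.136]
contact_force: [-0.8, 0.5, -0.7]
grip_width: 0.645
```

```bash
python3 - <<'E'
from fit import *
s=st()
p=arm.capture('wrist');save(p,'w18.png')
for d in arm.masks_of(p,'vial'):
        c=wcloud(p,d['mask']);top=c[(c[:,2]>93)&(abs(c[:,1]+180)<40)]
        if len(top)>15: print(round(d['confidence'],2),len(top),np.round((top.min(0)+top.max(0))/2,1))
print([(np.round(w(p,d['at'])),round(d['confidence'],2)) for t in ['vial','tongs','fixed_shank','free_shank'] for d in arm.tip_of(p,t) if w(p,d['at'])[1]<-100])
E
```

```text
t 26.5 tcp [ 613.6 -183.1  168.8] yaw z 1.749 down [ 0.004  0.005 -1.   ] F [-0.8  0.5 -0.7] w 55.1 q [-0.35  0.19  1.23  0.01  1.72 -2.09]
0.63 1210 [ 612.9 -183.7   96.5]
[(array([ 613., -183.,    3.]), 0.89), (array([ 535., -175.,    1.]), 0.61), (array([ 442., -146.,   21.]), 0.82), (array([ 440., -174.,   21.]), 0.67)]
```

View pics/w18.png

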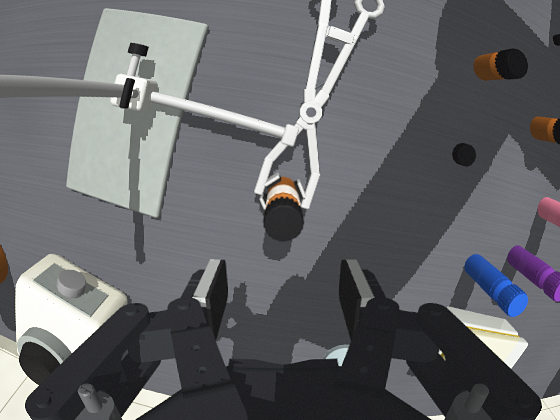

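{"fn": "carry_out", "kwargs": {
  "deltas": [
    [-3.4,0,0,-0.005,0.004,-0.09,3],
    [-3.4,0,0,0,0,-0.09,0],
    [-3.4,0,0,0,0,0,0],
    [-3.4,0,0,0,0,0,0],
    [-2.0,0,0,0,0,0,0],
    [-0.8,0,-3,0,0,0,0],
    [0,0,-3,0,0,0,0],
    [0,0,-1.5,0,0,0,0],
    [0,0,0,0,0,0,0]
  ]
}}

```text
time_s: 27.92
eef_pos: [438.5, -180.5, 74.4]
ee_rot: [-1.56, 0.024, 0.012]
contact_force: [0.6, -1.1, 0.7]
grip_width: 0.002
```

```bash
python3 - <<'E'
from fit import *
s=st()
p=arm.capture('wrist');save(p,'w19.png')
print([(np.round(w(p,d['at'])),round(d['confidence'],2)) for t in ['vial','tongs','fixed_shank','free_shank'] for d in arm.tip_of(p,t) if w(p,d['at'])[1]<-100])
E
```

```text
t 27.93 tcp [ 438.5 -180.5   74.4] yaw z 1.563 down [-0.023  0.011 -1.   ] F [ 0.6 -1.1  0.7] w 0.2 q [-0.46 -0.2   1.79 -0.    1.58 -2.02]
[(array([ 529., -174.,    1.]), 0.8), (array([ 444., -144.,   22.]), 0.66), (array([ 438., -178.,   21.]), 0.91)]
```

View pics/w19.png

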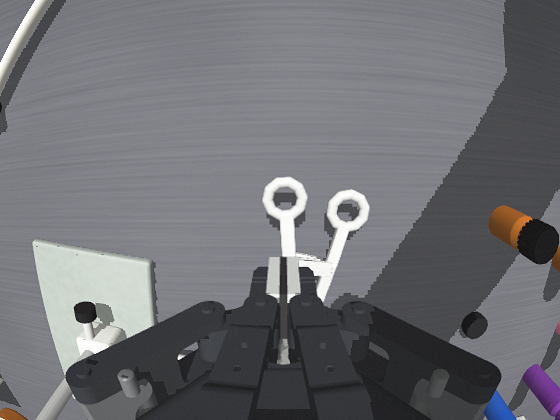

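{"fn": "carry_out", "kwargs": {
  "deltas": [
    [0,-0.25,-2,-0.011,-0.023,0,0],
    [0,0,-1.2,0,0,0,0],
    [0,0,-0.5,0,0,0,0],
    [0,0,0,0,0,0,0]
  ]
}}

```text
time_s: 28.68
eef_pos: [442.1, -184.5, 42.6]
ee_rot: [-1.576, -0.001, -0.014]
contact_force: [1.0, 0.7, -0.0]
grip_width: -0.001
```

```bash
python3 - <<'E'
from fit import *
s=st()
E
```

```text
t 28.68 tcp [ 442.1 -184.5   42.6] yaw z 1.563 down [ 0.01  -0.005 -1.   ] F [ 1.   0.7 -0. ] w -0.1 q [-0.47 -0.2   1.85  0.    1.48 -2.03]
```

{"fn": "carry_out", "kwargs": {
  "deltas": [
    [-0.5,0.15,-0.8,0.005,0.01,0,0],
    [0,0,-0.4,0,0,0,0],
    [0,0,-0.2,0,0,0,0]
  ]
}}

```text
time_s: 29.05
eef_pos: [437.4, -183.2, 28.8]
ee_rot: [-1.571, 0.006, -0.006]
contact_force: [-0.5, 0.5, -0.2]
grip_width: 0.003
```

```bash
python3 - <<'E'
from fit import *
s=st()
p=arm.capture('wrist');save(p,'w20.png')
p=arm.capture('side');cv2.imwrite('pics/s20.png',cv2.resize(p['pixels'][280:400,215:375],None,fx=4,fy=4,interpolation=cv2.INTER_CUBIC))
E
```

```text
t 29.05 tcp [ 437.4 -183.2   28.8] yaw z 1.563 down [-0. -0. -1.] F [-0.5  0.5 -0.2] w 0.3 q [-0.47 -0.2   1.87 -0.    1.47 -2.03]
```

View pics/w20.png

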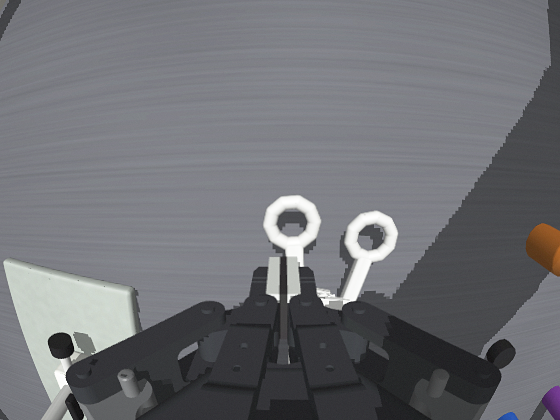

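View pics/s20.png

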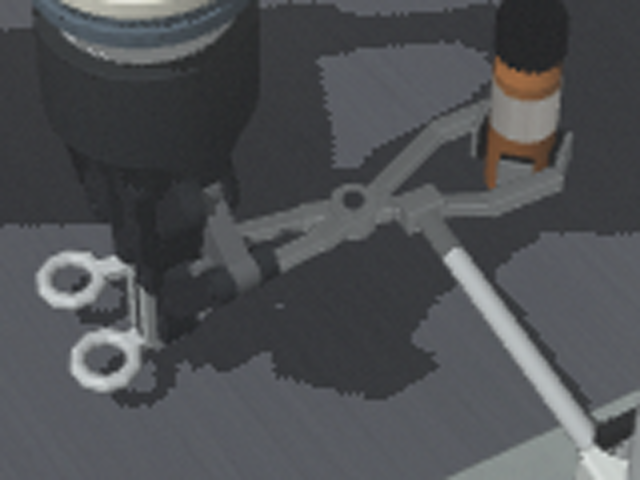

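{"fn": "carry_out", "kwargs": {
  "deltas": [
    [0,0,-0.4,0,0,0,0],
    [0,0,-0.4,0,0,0,0],
    [0,0,-0.3,0,0,0,0]
  ]
}}

```text
time_s: 29.52
eef_pos: [437.3, -184.8, 19.9]
ee_rot: [-1.575, 0.006, -0.006]
contact_force: [-3.5, -3.1, 6.3]
grip_width: -0.003
```

```bash
python3 - <<'E'
from fit import *
s=st()
E
```

```text
t 29.52 tcp [ 437.3 -184.8   19.9] yaw z 1.563 down [ 0.    -0.004 -1.   ] F [-3.5 -3.1  6.3] w -0.3 q [-0.47 -0.19  1.88 -0.    1.45 -2.03]
```

{"fn": "carry_out", "kwargs": {
  "deltas": [
    [0,0,-0.25,0,0,0,0],
    [0.05,-0.4,-0.1,0,0,0,0],
    [0.05,-0.5,-0.1,0,0,0,0]
  ]
}}

```text
time_s: 29.9
eef_pos: [439.1, -197.2, 19.2]
ee_rot: [-1.582, 0.004, -0.009]
contact_force: [0.0, -0.9, 5.3]
grip_width: 0.0
```

```bash
python3 - <<'E'
from fit import *
s=st()
p=arm.capture('wrist');save(p,'w21.png')
E
```

```text
t 29.9 tcp [ 439.1 -197.2   19.2] yaw z 1.562 down [ 0.003 -0.011 -1.   ] F [ 0.  -0.9  5.3] w 0.0 q [-0.49 -0.17  1.87 -0.01  1.44 -2.05]
```

View pics/w21.png

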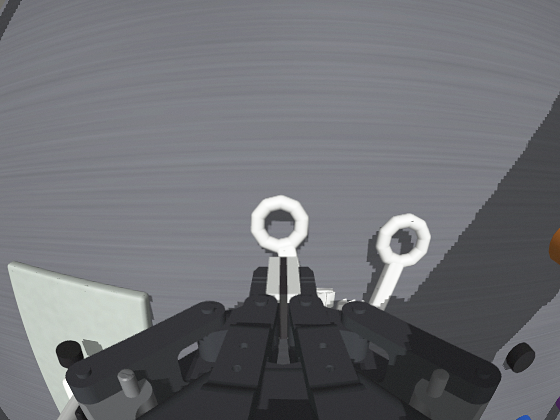

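Released from the teeth and following the fingers outward; draw further, then lift.

{"fn": "carry_out", "kwargs": {
  "deltas": [
    [0.05,-0.5,-0.1,0,0,0,0],
    [0.05,-0.5,-0.05,0,0,0,0],
    [0.05,-0.5,0,0,0,0,0],
    [0,-0.3,0.5,0,0,0,0],
    [0,0,2,0,0,0,0],
    [0,0,3,0,0,0,0],
    [0,0,3,0,0,0,0],
    [0,0,0,0,0,0,0]
  ]
}}

```text
time_s: 30.95
eef_pos: [440.6, -217.6, 105.1]
ee_rot: [-1.584, 0.006, -0.01]
contact_force: [1.0, -0.7, -0.9]
grip_width: 0.0
```

```bash
python3 - <<'E'
from fit import *
s=st()
p=arm.capture('side');cv2.imwrite('pics/s22.png',cv2.resize(p['pixels'][270:400,215:375],None,fx=4,fy=4,interpolation=cv2.INTER_CUBIC))
print([(np.round(w(p,d['at'])),round(d['confidence'],2)) for t in ['vial','tongs','fixed_shank','free_shank'] for d in arm.tip_of(p,t) if w(p,d['at'])[1]<-100])
E
```

```text
t 30.95 tcp [ 440.6 -217.6  105.1] yaw z 1.561 down [ 0.003 -0.013 -1.   ] F [ 1.  -0.7 -0.9] w 0.0 q [-0.52 -0.2   1.73 -0.01  1.6  -2.08]
[(array([ 610., -184.,   -3.]), 0.64), (array([ 531., -176.,    2.]), 0.57), (array([ 447., -147.,   23.]), 0.56), (array([ 441., -207.,   25.]), 0.92)]
```

View pics/s22.png

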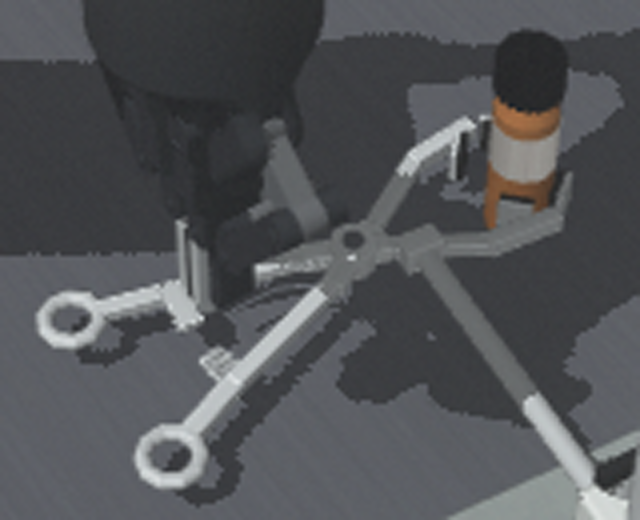

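{"fn": "carry_out", "kwargs": {
  "deltas": [
    [0,0,3,0.013,0.003,0,0],
    [1,0,3,0,0,0,3],
    [3,0.6,0,0,0,-0.09,5.5],
    [3.2,0.6,0,0,0,-0.09,5.5],
    [3.2,0.6,0,0,0,-0.09,5.5],
    [3.2,0.6,0,0,0,-0.07,5.5],
    [2.2,0.6,0,0,0,0,5.5],
    [0.8,0.2,0,0,0,0,5.5],
    [0,0,0,0,0,0,5.5]
  ]
}}

```text
time_s: 32.33
eef_pos: [605.6, -182.1, 150.6]
ee_rot: [-1.541, 0.301, -0.266]
contact_force: [-0.1, -0.3, -0.4]
grip_width: 0.646
```

```bash
python3 - <<'E'
from fit import *
s=st()
p=arm.capture('wrist');save(p,'w23.png')
for d in arm.masks_of(p,'vial'):
        c=wcloud(p,d['mask']);top=c[(c[:,2]>93)&(abs(c[:,1]+180)<40)]
        if len(top)>15: print(round(d['confidence'],2),len(top),np.round((top.min(0)+top.max(0))/2,1))
E
```

```text
t 32.33 tcp [ 605.6 -182.1  150.6] yaw z 1.209 down [-0.02   0.015 -1.   ] F [-0.1 -0.3 -0.4] w 55.2 q [-0.35  0.2   1.26  0.01  1.71 -1.56]
0.59 1374 [ 611.8 -183.    96.4]
```

View pics/w23.png

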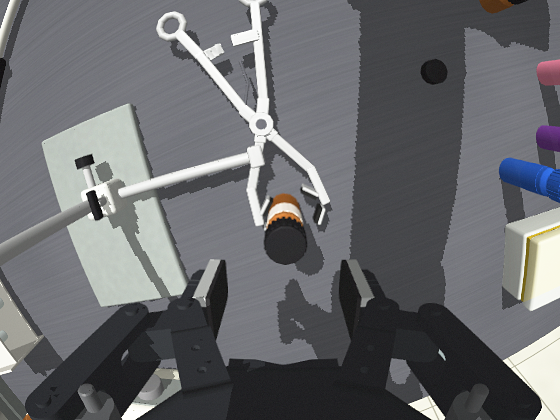

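{"fn": "carry_out", "kwargs": {
  "deltas": [
    [0.5,-0.1,-1.5,-0.015,-0.02,0,5.5],
    [0,0,-2,0,0,0,5.5],
    [0,0,-1.5,0,0,0,5.5],
    [0,0,-0.5,0,0,0,5.5],
    [0,0,0,0,0,0,5.5]
  ]
}}

```text
time_s: 33.05
eef_pos: [607.8, -184.7, 94.4]
ee_rot: [-1.552, 0.286, -0.287]
contact_force: [0.3, 0.1, 0.3]
grip_width: 0.645
```

```bash
python3 - <<'E'
from fit import *
s=st()
E
```

```text
t 33.05 tcp [ 607.8 -184.7   94.4] yaw z 1.206 down [ 0.001 -0.001 -1.   ] F [0.3 0.1 0.3] w 55.1 q [-0.35  0.2   1.35 -0.    1.59 -1.55]
```

{"fn": "carry_out", "kwargs": {
  "deltas": [
    [0.45,0.15,-0.8,0,0,0,5.5],
    [0,0,-1.0,0,0,0,5.5],
    [0,0,-0.5,0,0,0,5.5],
    [0,0,0,0,0,0,5.5]
  ]
}}

```text
time_s: 33.55
eef_pos: [613.3, -183.3, 70.8]
ee_rot: [-1.552, 0.285, -0.288]
contact_force: [-0.1, -0.5, -0.2]
grip_width: 0.645
```

```bash
python3 - <<'E'
from fit import *
s=st()
p=arm.capture('wrist');save(p,'w24.png')
E
```

```text
t 33.55 tcp [ 613.3 -183.3   70.8] yaw z 1.206 down [ 0.002 -0.001 -1.   ] F [-0.1 -0.5 -0.2] w 55.1 q [-0.34  0.22  1.37 -0.    1.55 -1.55]
```

View pics/w24.png

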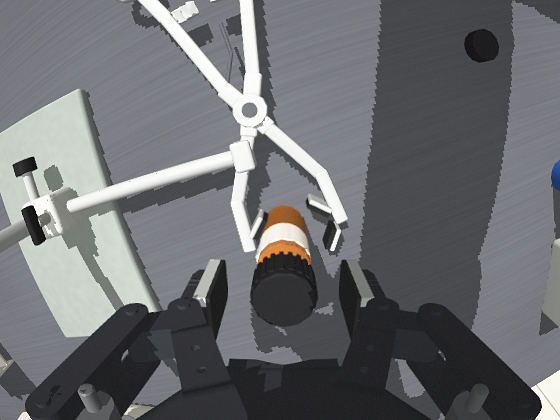

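{"fn": "carry_out", "kwargs": {
  "deltas": [
    [0,0,0,0,0,0,2.0],
    [0,0,0,0,0,0,2.0],
    [0,0,0,0,0,0,2.0],
    [0,0,0,0,0,0,2.0],
    [0,0.3,0.3,0,0,0,2.0],
    [0,0.1,1.5,0,0,0,2.0],
    [0,0,3,0,0,0,2.0],
    [0,0,3.5,0,0,0,2.0],
    [0,0,3.5,0,0,0,2.0],
    [0,0,2.5,0,0,0,2.0],
    [0,0,0,0,0,0,2.0]
  ],
  "newtons": 35
}}

```text
time_s: 34.98
eef_pos: [613.1, -178.3, 225.5]
ee_rot: [-1.553, 0.279, -0.293]
contact_force: [0.4, 0.4, -0.5]
grip_width: 0.324
```

```bash
python3 - <<'E'
from fit import *
s=st()
p=arm.capture('side');save(p,'side25.png')
print([(np.round(w(p,d['at'])),round(d['confidence'],2)) for t in ['vial','free_shank','plate_top'] for d in arm.tip_of(p,t)])
E
```

```text
t 34.98 tcp [ 613.1 -178.3  225.5] yaw z 1.206 down [ 0.008 -0.003 -1.   ] F [ 0.4  0.4 -0.5] w 27.6 q [-0.34  0.19  1.14 -0.    1.81 -1.54]
[(array([656.,  59.,  -1.]), 0.8), (array([637., 127.,   1.]), 0.68), (array([569., 150.,  -2.]), 0.66), (array([ 606., -179.,  153.]), 0.63), (array([ 440., -209.,   26.]), 0.58), (array([579., 347., 101.]), 0.69)]
```

View pics/side25.png

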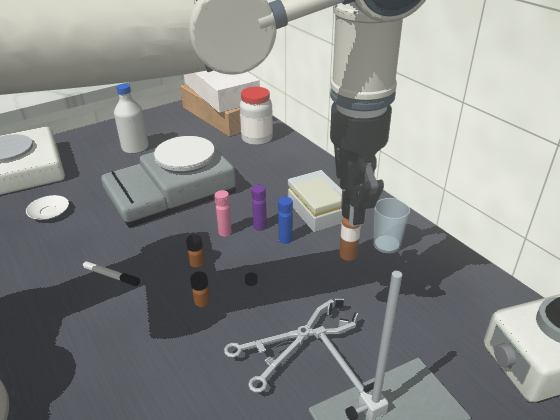

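{"fn": "carry_out", "kwargs": {
  "deltas": [
    [0,2,0,0.003,0.008,0,2.0],
    [-0.3,3.5,0,0,0,0,2.0],
    [-0.3,4,0,0,0,0,2.0],
    [-0.3,4,0,0,0,0,2.0],
    [-0.3,4,0,0,0,0,2.0],
    [-0.3,4,0,0,0,0,2.0],
    [-0.3,4,0,0,0,0,2.0],
    [-0.3,4,0,0,0,0,2.0],
    [-0.3,4,0,0,0,0,2.0],
    [-0.3,4,0,0,0,0,2.0],
    [-0.2,2.5,0,0,0,0,2.0],
    [0,1,0,0,0,0,2.0]
  ]
}}

```text
time_s: 36.67
eef_pos: [570.2, 258.2, 202.7]
ee_rot: [-1.552, 0.312, -0.25]
contact_force: [-0.4, 0.2, -0.4]
grip_width: 0.325
```

```bash
python3 - <<'E'
from fit import *
s=st()
E
```

```text
t 36.67 tcp [570.2 258.2 202.7] yaw z 1.213 down [-0.039  0.007 -0.999] F [-0.4  0.2 -0.4] w 27.8 q [ 0.36  0.19  1.18  0.02  1.81 -0.85]
```

{"fn": "carry_out", "kwargs": {
  "deltas": [
    [0.3,2,0.5,-0.007,-0.035,0,2.0],
    [0.3,3,0,0,0,0,2.0],
    [0.2,2,0,0,0,0,2.0],
    [0,0.8,0,0,0,0,2.0],
    [0,0,0,0,0,0,2.0]
  ]
}}

```text
time_s: 37.3
eef_pos: [576.9, 338.1, 204.6]
ee_rot: [-1.558, 0.288, -0.276]
contact_force: [1.0, -0.2, -1.6]
grip_width: 0.323
```

```bash
python3 - <<'E'
from fit import *
s=st()
for n in ['wrist','side','scene']:
    p=arm.capture(n);save(p,n+'26.png')
    print([(t,np.round(w(p,d['at'])),round(d['confidence'],2)) for t in ['vial','plate_top'] for d in arm.tip_of(p,t) if w(p,d['at'])[1]>200])
E
```

```text
t 37.3 tcp [576.9 338.1 204.6] yaw z 1.212 down [-0.009 -0.004 -1.   ] F [ 1.  -0.2 -1.6] w 27.6 q [ 0.48  0.29  1.06  0.    1.81 -0.73]
[('vial', array([575., 338., 133.]), 0.89), ('plate_top', array([588., 348., 101.]), 0.93)]
[('vial', array([570., 333., 133.]), 0.76), ('plate_top', array([579., 349., 100.]), 0.83)]
[('vial', array([577., 338., 133.]), 0.81), ('plate_top', array([579., 345., 101.]), 0.71)]
```

View pics/scene26.png

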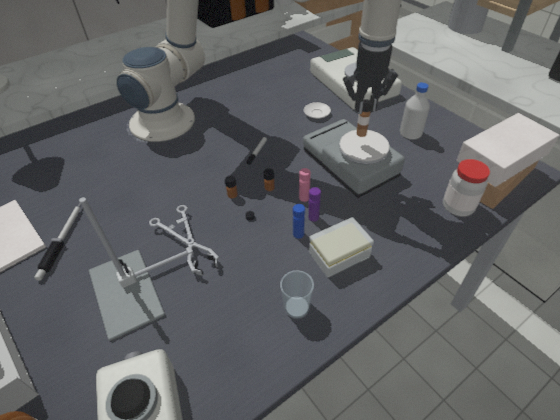

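View pics/wrist26.png

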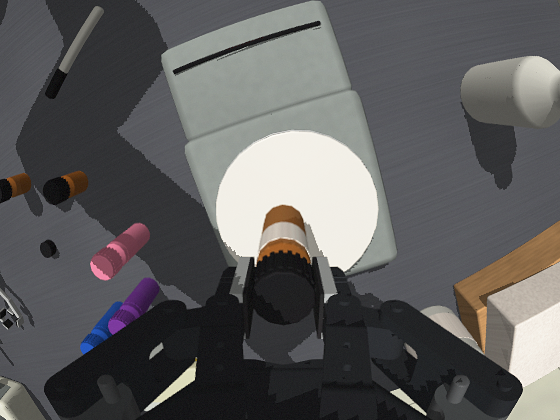

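{"fn": "carry_out", "kwargs": {
  "deltas": [
    [0.5,0.6,0,0.004,-0.009,0,2.0],
    [0.1,0.2,-0.6,0,0,0,2.0],
    [0,0,-0.8,0,0,0,2.0],
    [0,0,-0.6,0,0,0,2.0],
    [0,0,-0.2,0,0,0,2.0],
    [0,0,0,0,0,0,2.0]
  ]
}}

```text
time_s: 38.5
eef_pos: [583.2, 346.1, 180.6]
ee_rot: [-1.552, 0.282, -0.282]
contact_force: [-0.7, 0.7, -0.4]
grip_width: 0.325
```

```bash
python3 - <<'E'
from fit import *
s=st()
E
```

```text
t 38.5 tcp [583.2 346.1 180.6] yaw z 1.211 down [ 0.001  0.    -1.   ] F [-0.7  0.7 -0.4] w 27.8 q [ 0.49  0.3   1.08  0.    1.76 -0.73]
```

{"fn": "carry_out", "kwargs": {
  "deltas": [
    [0,0,-0.5,0,0,0,2.0],
    [0,0,-0.25,0,0,0,2.0],
    [0,0,0,0,0,0,2.0]
  ]
}}

```text
time_s: 38.88
eef_pos: [583.3, 346.1, 173.1]
ee_rot: [-1.551, 0.281, -0.283]
contact_force: [-0.1, 0.2, -1.1]
grip_width: 0.323
```

```bash
python3 - <<'E'
from fit import *
s=st()
p=arm.capture('side');cv2.imwrite('pics/s27.png',cv2.resize(p['pixels'][80:220,100:260],None,fx=4,fy=4,interpolation=cv2.INTER_CUBIC))
E
```

```text
t 38.88 tcp [583.3 346.1 173.1] yaw z 1.211 down [ 0.001  0.001 -1.   ] F [-0.1  0.2 -1.1] w 27.6 q [ 0.49  0.3   1.1   0.    1.74 -0.73]
```

View pics/s27.png

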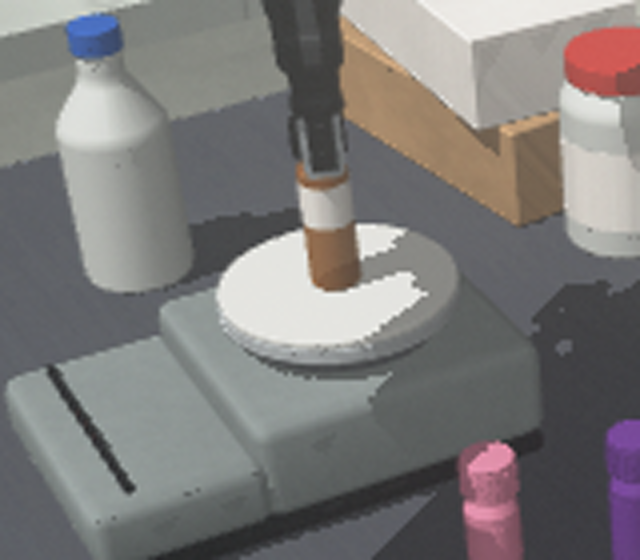

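{"fn": "carry_out", "kwargs": {
  "deltas": [
    [0,0,-0.12,0,0,0,2.0],
    [0,0,-0.05,0,0,0,2.0],
    [0,0,0,0,0,0,2.0]
  ]
}}

```text
time_s: 39.3
eef_pos: [583.4, 346.2, 171.8]
ee_rot: [-1.551, 0.281, -0.283]
contact_force: [0.7, -0.1, -0.5]
grip_width: 0.324
```

```bash
python3 - <<'E'
from fit import *
s=st();arm.capture('side');st()
E
```

```text
t 39.3 tcp [583.4 346.2 171.8] yaw z 1.211 down [ 0.002  0.001 -1.   ] F [ 0.7 -0.1 -0.5] w 27.7 q [ 0.49  0.3   1.1   0.    1.74 -0.73]
t 39.35 tcp [583.4 346.2 171.9] yaw z 1.211 down [ 0.002  0.001 -1.   ] F [ 0.4  0.2 -0.8] w 28.0 q [ 0.49  0.3   1.1   0.    1.74 -0.73]
```

{"fn": "carry_out", "kwargs": {
  "deltas": [
    [0,0,-0.1,0,0,0,2.0],
    [0,0,0,0,0,0,2.0],
    [0,0,0,0,0,0,2.0]
  ]
}}

```text
time_s: 39.72
eef_pos: [583.6, 346.3, 171.7]
ee_rot: [-1.55, 0.28, -0.284]
contact_force: [0.2, -0.3, -1.2]
grip_width: 0.325
```

```bash
python3 - <<'E'
from fit import *
s=st();arm.capture('side');st()
E
```

```text
t 39.73 tcp [583.6 346.3 171.7] yaw z 1.211 down [ 0.003  0.002 -1.   ] F [ 0.2 -0.3 -1.2] w 27.7 q [ 0.49  0.3   1.1   0.    1.74 -0.73]
t 39.77 tcp [583.6 346.3 171.8] yaw z 1.211 down [ 0.003  0.002 -1.   ] F [ 0.  -0.5  0.3] w 28.0 q [ 0.49  0.3   1.1   0.    1.74 -0.73]
```

{"fn": "carry_out", "kwargs": {
  "deltas": [
    [0,0,-0.15,0,0,0,2.0],
    [0,0,0,0,0,0,2.0]
  ]
}}

```text
time_s: 40.02
eef_pos: [584.0, 346.5, 171.8]
ee_rot: [-1.549, 0.278, -0.286]
contact_force: [0.5, -0.4, -0.8]
grip_width: 0.329
```

```bash
python3 - <<'E'
from fit import *
s=st();arm.capture('side');st()
E
```

```text
t 40.02 tcp [584.  346.5 171.8] yaw z 1.211 down [ 0.005  0.003 -1.   ] F [ 0.5 -0.4 -0.8] w 28.1 q [ 0.49  0.3   1.1  -0.    1.74 -0.73]
t 40.08 tcp [584.  346.5 171.7] yaw z 1.211 down [ 0.005  0.003 -1.   ] F [ 0.6 -0.1  2.3] w 27.5 q [ 0.49  0.3   1.1   0.    1.74 -0.73]
```

{"fn": "carry_out", "kwargs": {
  "deltas": [
    [0,0,0,0,0,0,3.5],
    [0,0,0,0,0,0,5.5],
    [0,0,0,0,0,0,5.5],
    [0,0,0,0,0,0,5.5],
    [0,0,1.5,0,0,0,5.5],
    [0,0,3,0,0,0,5.5],
    [0,0,4,0,0,0,5.5],
    [0,0,2,0,0,0,5.5],
    [0,0,0,0,0,0,5.5]
  ]
}}

```text
time_s: 41.2
eef_pos: [583.1, 346.1, 283.0]
ee_rot: [-1.548, 0.278, -0.286]
contact_force: [0.6, -0.5, 0.6]
grip_width: 0.647
```

```bash
python3 - <<'E'
from fit import *
s=st()
for n in ['wrist','side','scene']:
    p=arm.capture(n);save(p,n+'28.png')
    print(n,[(t,np.round(w(p,d['at'])),round(d['confidence'],2)) for t in ['vial','plate_top'] for d in arm.tip_of(p,t) if w(p,d['at'])[1]>200],[(np.round(w(p,d['at'])),round(d['confidence'],2)) for d in arm.tip_of(p,'free_shank')])
E
```

```text
t 41.2 tcp [583.1 346.1 283. ] yaw z 1.211 down [ 0.006  0.003 -1.   ] F [ 0.6 -0.5  0.6] w 55.3 q [ 0.49  0.33  0.87  0.    1.94 -0.73]
wrist [('vial', array([584., 346., 100.]), 0.85), ('plate_top', array([584., 345.,  97.]), 0.78)] []
side [('vial', array([580., 345.,  98.]), 0.85), ('plate_top', array([577., 348., 101.]), 0.58)] [(array([ 442., -206.,   22.]), 0.57)]
scene [('vial', array([584., 349., 102.]), 0.64), ('plate_top', array([580., 344., 100.]), 0.63)] [(array([ 437., -205.,   19.]), 0.63)]
```

View pics/side28.png

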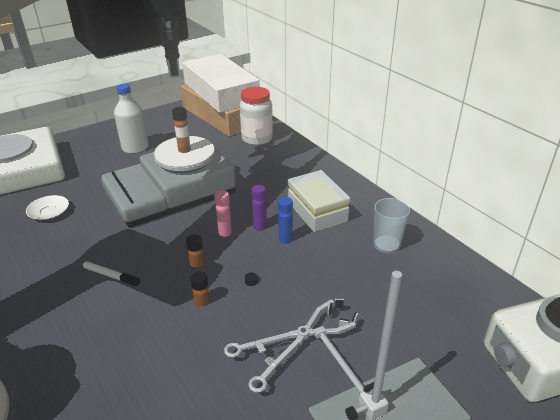

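View pics/wrist28.png

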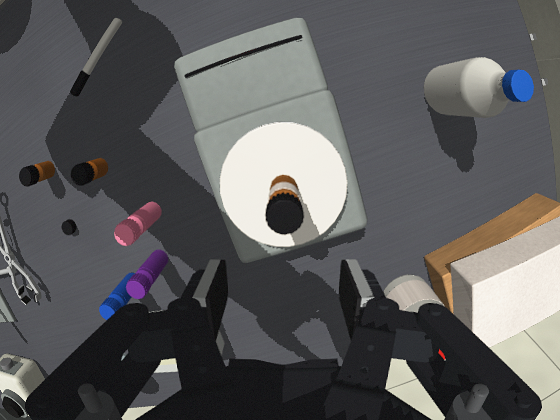

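The vial is upright at the middle of the plate, the tongs are open, and the other things have not moved. I'm handing the job in.

```bash
python3 -c "
from rig import arm
print(arm.job_done())"
```

```text
the job is handed in; nothing more can be done
None
```

The job is handed in: the tall amber vial stands on the hotplate and the tongs are open again. I handed it in after about 41 s of the 72 s allowed. No verdict is reported, so what follows rests on my own checks.

**What I did**
- I stood the vial between the open jaws.
- I pushed the free handle closed until the ratchet held the vial with no hand on the tongs. The handles then stood about 33 mm apart.
- I turned the cap about 1.6 rad anticlockwise.
- I pressed the free handle down and drew it outwards until the tongs swung open.
- I carried the vial by its cap to the plate and let go.

**Last checks**
- **Vial:** the three cameras put its base at about (583, 347, 100) mm. It looks upright and is within about 7 mm of the measured middle of the plate in every view.
- **Tongs:** the free shank is back at its open position, (440, -206) mm.
- **Other things:** the short vials, spare cap, tip box and beaker show no visible movement, by eye only.

**Not checked directly**
- **Cap angle:** I took it from the wrist rotation, because the cap and label show no mark to read it from. It would be less if the vial spun in the jaws or the pads slipped; I saw no sign of either.
- **Camera agreement:** the views differ from one another by 3 to 5 mm, so I used averages.

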